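# Block two gearheads in a sloped packing tote

## Robot

A 7-joint arm with a two-finger parallel gripper is mounted at the origin on a cart in front of the work surface, level with it; the furniture and walls round the work are solid. World frame = base frame: x ahead of the robot, y to its left, z up, the work surface at z = 0. Lengths are in m, angles in rad, forces in N, time in s.
With the tool pointing down it reaches from about 0.4 to 0.85 m from the base axis. Payload 10.4 kg.
Tool frame: the origin (TCP) lies midway between the tips of the shut fingers; the grasp point (between the pads) lies 19 mm behind it (manip.tcp_to_grasp is the distance from the TCP to the grasp point, in m); x points along the fingers, y is the direction in which the jaws open and shut, and the axes are right-handed (so a half turn about x gives the same grasp; the last joint's range is limited). The gripper opens to 85 mm and grips with 20 to 120 N. Pads are 22 mm wide; open, the fingers measure 114 mm over their backs; the gripper's body (76 mm by 85 mm) begins 54 mm behind the grasp point. The pads swing forward as they close: fully open they stand 13 mm farther back than shut.
Start: joints at [1.303, 0.332, -0.065, 1.46, 0.022, 1.35, -0.088], TCP at [0.151, -0.606, 0.197] pointing down, gripper open.
Joint ranges: [-2.6, 2.6], [-0.5, 2.12], [-1.47, 1.34], [0.16, 2.42], [-1.27, 4.41], [0.06, 2.06], [-2.6, 2.6]. Speed limits (rad/s): [2.22, 2.22, 2.79, 2.79, 3.14, 3.14, 3.14].

## Interface

Orientations are given as a unit quaternion [x, y, z, w].
In Python, from workcell import monitor, viewer, manip gives the robot as it stands. The module is installed in compiled form; this text tells all that it offers.
- The arm moves only by the tool send_rows, never from a script. Its arguments are lists of equal length, an entry for each row: "grip": the closure in counts, from 0 (fully open) to 255 (shut); "offset": the shift along the tool's x, y, z in mm, a list of three; "twist": the turn about the tool's x in degrees. In form: {"grip": [grip, ...], "offset": [[tx, ty, tz], ...], "twist": [twist, ...]}. A call has exactly 5 rows; each row is the pose to reach, as a shift and turn from the pose commanded when the call began, along the tool's axes at that moment; what a row does not reach only later rows make up. A row lasts 1/12 s, in which the tool goes at most 41.7 mm and 7.16 degrees, less where a joint would pass 70% of its speed; a pose out of reach is approached as far as the arm can. A call with a gripper value outside its range is refused whole. The fingers move at their own pace and stop on an object; "newtons" is the grip in N (left out, the last holds). Time passes only in rows, so rows that repeat a pose let the fingers close, or fill a call up. It gives the time, the measured TCP pose, the force and the opening at its end, in the units of the state.
- monitor.get_obs(): the state, without advancing time (a new reading comes with each control period).
- viewer.camera(name): name is "scene" or "side" or "wrist"; returns (picture, depth): 420x560x3 uint8, blue, green, red; 420x560 float32, m along the optical axis (not along the pixel's ray), 0 where there is no reading.
- viewer.camera_model(name): a dict with "camera_matrix" (3x3 intrinsics, pixels), "R" (3x3) and "t" (3): a world point X has camera coordinates R X + t; the wrist camera has in their place "mount" (4x4, takes a point from camera to tool coordinates, whose origin is the TCP and whose axes are the tool frame's). Camera axes: x right, y down, z forward; pixel columns grow to the right and rows downward; lengths in m; the calibration is good to about 2 mm. A picture is of the moment at which its call begins: read the wrist's pose just before it. camera_model takes no time and is no camera call.
- manip.hand_in(): hands the job in, once; it reports no verdict.
Trained networks look in the newest picture that a camera, given by its name, has taken for a name from the list of things; names that differ only in an ending like _2 or _b are one class to them, and where a whole thing is asked for, a point or a joint stands for the part that bears it (a point fixed in the world has none). Each returns a list of dicts, best first, with "score" (0 to 1); they miss things now and then, are a little off and sometimes report something else, mostly with a low value. They report only what shows in the picture. A call takes as long as a camera call.
- viewer.recognise(target, camera): "box" ([left, top, width, height] in pixels, round what is visible of it).
- viewer.regions_of(target, camera): "region" (420x560 bool, what is visible of it) and "box" ([left, top, width, height] in pixels, round what is visible of it).
- viewer.spot_point(target, camera): "position" ([column, row] in pixels: a listed point, or the origin of a listed thing).
The state is a dict: "clock": time; "joint_pos": joint angles; "joint_velocities": joint speeds; "tau": joint torques, N m; "position": TCP position; "ee_rot": TCP orientation; "ft_force": force on the tool from outside, world axes, zero at the start; "torque": the same for the moment, N m; "grip_width": opening from 0.0 (shut) to 1.0 (fully open).
Only numpy, scipy, OpenCV 4.12 (cv2) and the standard library are available. Lean on these libraries where they do the work, as an engineer would, in place of code of your own. Each camera call takes 0.05 s, during which the arm holds its last target.

## Task

Two gearheads lie in the grey tote on the sloped packing stand. Push the two loose wooden packing pieces fully down to the tote's floor, so that nothing can shift: the short thick block between the two gearheads, and the long thin slat along the high far wall, behind the shaft ends. Leave the gearheads lying in the tote, let go of the pieces, and do not disturb the tin, tape roll, marker or bottle nearby.

Things in the scene. Friction and masses are not known exactly. Their poses are not given: they have to be found in the camera images.
- crate: Grey open tote, fixed on a steel stand sloping 30 deg. Origin: centre of inner floor, 58 mm above the table. x runs up the slope away from the robot, y left along its length, z out of its mouth (30 deg off vertical, leaning to the robot). Inside 104 (x) by 163 (y) mm; walls 8 mm thick, 62 mm high inside. Stand's place and yaw vary, slope and height do not.
- block_gap (a point): Point on the tote's inner floor (tote x = -17, y = 0 mm), in the gap between the gearheads: put the middle of the block's foot here. Axes as the tote's. The gap is about 42 mm wide along tote y; along x the block may sit anywhere from the low wall up to the slat's gap.
- slat_gap (a point): Point on the tote's inner floor (tote x = +40, y = 0 mm), in the middle of the slat's gap between the shaft ends and the high far wall: put the middle of the slat's foot here. Axes as the tote's. The gap is 24 mm wide along x and 163 mm long.
- gear_1_centre (a point): Left gearhead (tote +y), loose, 0.42 kg: black housing 60 mm square, 42 mm deep, and shaft with yellow cap 38 mm long. It lies in the tote, back against the low wall (tote x = -52 mm), shaft pointing up the slope. Point: housing centre, 30 mm above the tote floor; its z points out of the mouth, -x along the shaft. Its top is about level with the rim.
- gear_2_centre (a point): Right gearhead (towards the tote's -y), the same as the left one.
- block_centre (a point): Short thick block of pale wood, loose, about 0.14 kg, upright on the table left or right of the stand. Body 60 (its x) by 38 (y) by 62 mm high, chamfered foot; on top in the middle a grip tab 30 (x) by 20 (y) mm, from 62 to 104 mm above the foot. Point: on the centre line, 52 mm above the foot; z up. Its 38 mm side goes along tote y; half turn about z is the same.
- slat_centre (a point): Long thin slat of pale wood, loose, about 0.17 kg, upright on its long edge on the other side of the stand. Body 20 (its x) by 156 (y) by 62 mm high, chamfered foot; on top in the middle a grip tab 20 (x) by 30 (y) mm, from 62 to 104 mm above the foot. Point: on the centre line, 52 mm above the foot; z up. Its length goes along tote y; half turn about z is the same.
- grease_tin_centre (a point): Bystander: flat round tin, 67 mm across, 36 mm high; this point is its centre.
- tape_roll_centre (a point): Bystander: roll of brown packing tape lying flat, 110 mm across, 48 mm high; this point is its centre.
- marker_centre (a point): Bystander: marker pen lying on the table, 127 mm long (its y), 18 mm thick; this point is its centre.
- glue_bottle_centre (a point): Bystander: dark bottle with a red nozzle, 49 mm across, 168 mm high; this point is 60 mm above the table.

How it is judged:
At the end, for the whole second after the job is handed in: In the tote frame: block centre at x -30 to +4, y within 12, z 45 to 60 mm; slat centre at x 32 to 48, y within 8, z 45 to 60 mm (52 = fully down); both within 0.14 rad of the tote z axis; gearhead centres at z 22 to 40 mm, within 0.14 rad of the tote z axis (x of block_centre in the frame of crate between -0.03 and 0.004 m and y of block_centre in the frame of crate between -0.012 and 0.012 m and z of block_centre in the frame of crate between 0.045 and 0.06 m and angle between the z axis of each of block_centre, slat_centre, gear_1_centre, gear_2_centre and the z axis of crate, either way round below 0.14 rad and x of slat_centre in the frame of crate between 0.032 and 0.048 m and y of slat_centre in the frame of crate between -0.008 and 0.008 m and z of slat_centre in the frame of crate between 0.045 and 0.06 m and z of gear_1_centre in the frame of crate between 0.022 and 0.04 m and z of gear_2_centre in the frame of crate between 0.022 and 0.04 m); the robot touches nothing.
It fails at once if the tin, tape roll, marker or bottle is moved more than 40 mm (distance of any of grease_tin_centre, tape_roll_centre, marker_centre, glue_bottle_centre from where it was at the start of the episode above 0.04 m).
It fails at once if a gearhead is lifted more than 30 mm off the tote's floor (z of any of gear_1_centre, gear_2_centre in the frame of crate above 0.06 m).
It also fails if it takes over 61 s, if anything falls off the work surface, if the arm or the gripper's body presses on something with over 40 N, if the wrist force passes 120 N, or if a joint passes its speed limit or range.

## Working session

There is one attempt and no reset: what is moved stays moved. The work goes in short steps, Python scripts to look and compute and a tool call to move; the robot and the scene stay as the last step left them, time stands still between calls to the robot, and variables do not carry over. Pictures are saved under pics/ and viewed, and the job is handed in when it is done.

Besides the shell and the picture viewer there is one more tool, called after "Request:" as name(argument=value, ...), one argument or row to a line, values as JSON. send_rows: Moves the arm, as the interface text tells. Its arguments: {"type":"object","properties":{"grip":{"type":"array","items":{"type":"number"}},"offset":{"type":"array","items":{"type":"array","items":{"type":"number"}}},"twist":{"type":"array","items":{"type":"number"}},"newtons":{"type":"number"}},"required":["grip","offset","twist"]}

```bash
mkdir -p pics
cat > h.py <<'E'
import numpy as np, cv2
from scipy.spatial.transform import Rotation as R
from workcell import monitor, viewer, manip
def T(o=None):
    o=o or monitor.get_obs(); M=np.eye(4); M[:3,:3]=R.from_quat(o['ee_rot']).as_matrix(); M[:3,3]=o['position']; return M
def model(name):
    m=viewer.camera_model(name); K=np.array(m['camera_matrix'])
    if name=='wrist':
        C=T()@np.array(m['mount'])   # cam->world
    else:
        C=np.eye(4); C[:3,:3]=np.array(m['R']).T; C[:3,3]=-C[:3,:3]@np.array(m['t'])
    return K,C
def cloud(d,K,C):
    v,u=np.mgrid[:d.shape[0],:d.shape[1]]
    p=np.stack([(u-K[0,2])/K[0,0]*d,(v-K[1,2])/K[1,1]*d,d],-1)
    return p@C[:3,:3].T+C[:3,3]
E
python3 - <<'E'
from h import *
o=monitor.get_obs(); print({k:np.round(v,3) for k,v in o.items()}, manip.tcp_to_grasp)
for n in ['scene','side']:
    K,C=model(n); p,d=viewer.camera(n); cv2.imwrite(f'pics/{n}0.png',p); np.savez(f'{n}0.npz',p=p,d=d,K=K,C=C)
    print(n,K.round(1).tolist(),C.round(3).tolist())
print(monitor.get_obs()['clock'])
E
```

```text
{'clock': np.float64(0.0), 'joint_pos': array([ 1.303,  0.333, -0.065,  1.461,  0.022,  1.35 , -0.088]), 'joint_velocities': array([ 0.002,  0.001, -0.   , -0.   ,  0.   ,  0.   ,  0.   ]), 'tau': array([-1.0000e-03, -6.2545e+01,  4.8000e-02, -3.9160e+01,  1.6000e-02,
        1.0000e-02, -0.0000e+00]), 'position': array([ 0.151, -0.606,  0.196]), 'ee_rot': array([-0.702, -0.087,  0.702, -0.086]), 'ft_force': array([-0.011, -0.041, -0.04 ]), 'torque': array([-0.028,  0.067, -0.066]), 'grip_width': np.float64(1.0)} 0.0187
scene [[387.0, 0.0, 273.5], [0.0, 387.0, 209.3], [0.0, 0.0, 1.0]] [[-0.485, -0.671, 0.561, 0.062], [-0.874, 0.38, -0.303, 0.328], [-0.01, -0.637, -0.771, 0.81], [0.0, 0.0, 0.0, 1.0]]
side [[417.6, 0.0, 279.6], [0.0, 417.6, 211.5], [0.0, 0.0, 1.0]] [[0.928, -0.166, 0.334, 0.267], [-0.373, -0.369, 0.851, -0.847], [-0.018, -0.914, -0.404, 0.501], [0.0, 0.0, 0.0, 1.0]]
0.1
```

View pics/scene0.png

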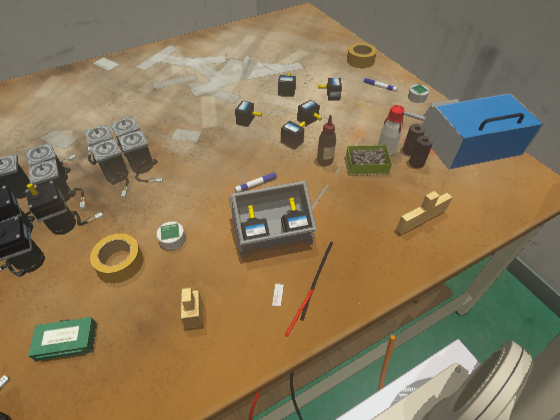

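View pics/side0.png

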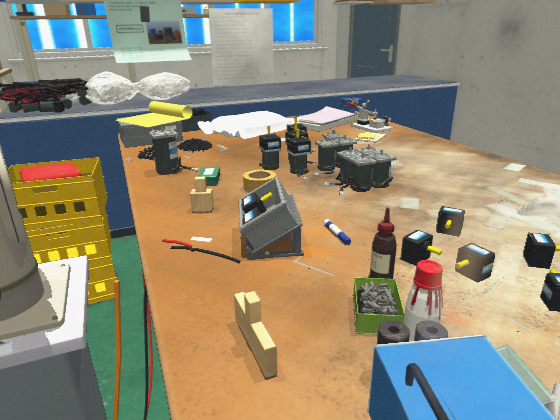

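The scene view shows the block at about (191,308), the slat at (425,212) and the tote at (272,218). The tin is at (171,235), the tape at (117,257), the marker at (256,182) and the bottle at (327,143). Next I'll locate them from both views.

Run:
```python
from h import *
S={}
for n in ['scene','side']:
    z=np.load(n+'0.npz'); P=cloud(z['d'],z['K'],z['C']); S[n]=(z,P)
    for t in ['block_centre','slat_centre','crate']:
        r=viewer.regions_of(t,n)
        if r:
            m=r[0]['region']&(z['d']>0); np.save(f'm_{n}_{t}.npy',m)
            q=P[m]; print(n,t,round(r[0]['score'],2),r[0]['box'],q.min(0).round(3),q.max(0).round(3),np.median(q,0).round(3))
rays={}
for t in ['block_centre','slat_centre','crate','block_gap','slat_gap','gear_1_centre']:
    L=[]
    for n in ['scene','side']:
        r=viewer.spot_point(t,n); z=S[n][0]
        print(t,n,[(np.round(x['position'],1).tolist(),round(x['score'],2)) for x in r[:3]])
        if r:
            u,v=r[0]['position'];K=z['K'];C=z['C']; d=C[:3,:3]@np.array([(u-K[0,2])/K[0,0],(v-K[1,2])/K[1,1],1]); L.append((C[:3,3],d/np.linalg.norm(d)))
    if len(L)==2:
        A=sum(np.eye(3)-np.outer(d,d) for c,d in L); b=sum((np.eye(3)-np.outer(d,d))@c for c,d in L)
        X=np.linalg.solve(A,b); print('  tri',X.round(4),[round(np.linalg.norm(np.cross(X-c,d))*1000,1) for c,d in L])
print(monitor.get_obs()['clock'])
```

```text
scene block_centre 0.93 [183.5, 287.8, 20.2, 38.6] [0.434 0.285 0.01 ] [0.5   0.34  0.107] [0.455 0.313 0.061]
scene slat_centre 0.88 [393.2, 191.7, 60.7, 43.6] [ 0.412 -0.432 -0.003] [ 0.491 -0.227  0.107] [ 0.417 -0.294  0.058]
scene crate 0.8 [231.9, 179.2, 81.6, 66.1] [ 0.491 -0.1   -0.   ] [0.658 0.156 0.143] [0.601 0.044 0.08 ]
side block_centre 0.72 [190.2, 178.5, 23.6, 33.1] [0.438 0.28  0.003] [0.506 0.506 0.107] [0.469 0.299 0.05 ]
side slat_centre 0.94 [233.8, 292.9, 43.9, 84.8] [ 0.415 -0.386 -0.   ] [ 0.481 -0.145  0.107] [ 0.42  -0.324  0.059]
side crate 0.87 [240.1, 177.3, 59.7, 71.2] [ 0.493 -0.052  0.   ] [0.777 0.434 0.143] [ 0.581 -0.027  0.093]
block_centre scene [([189.9, 304.6], 0.66)]
block_centre side [([201.0, 193.6], 0.68)]
  tri [0.4716 0.3111 0.0537] [np.float64(0.8), np.float64(0.8)]
slat_centre scene [([425.9, 209.3], 0.74)]
slat_centre side [([253.4, 318.5], 0.8)]
  tri [ 0.4259 -0.3034  0.0553] [np.float64(3.6), np.float64(3.6)]
crate scene [([269.6, 215.1], 0.57)]
crate side [([273.0, 218.2], 0.87), ([383.2, 255.9], 0.45)]
  tri [0.5988 0.0499 0.0589] [np.float64(1.7), np.float64(1.7)]
block_gap scene [([276.8, 222.3], 0.86)]
block_gap side []
slat_gap scene [([269.7, 200.7], 0.97)]
slat_gap side [([283.8, 211.6], 0.94)]
  tri [0.6234 0.0353 0.0792] [np.float64(0.7), np.float64(0.7)]
gear_1_centre scene [([252.7, 231.5], 0.87), ([119.1, 253.8], 0.22)]
gear_1_centre side [([257.0, 203.7], 0.92)]
  tri [0.5727 0.1127 0.074 ] [np.float64(8.8), np.float64(8.8)]
1.0
```

```bash
cat > fit.py <<'E'
from h import *
from scipy.optimize import minimize
S={}
for n in ['scene','side']:
    z=np.load(n+'0.npz'); S[n]=(z,cloud(z['d'],z['K'],z['C']))
# tote: rim points
def ss(d,a,b): return 0
for n in ['scene','side']:
    z,P=S[n]; q=P[(z['d']>0)]
    q=q[(q[:,0]>.45)&(q[:,0]<.72)&(q[:,1]>-.09)&(q[:,1]<.19)&(q[:,2]>.03)]
    # SDF-like fit to surfaces: outer box & rim
    def local(p,q):
        M=(R.from_euler('z',p[2])*R.from_euler('y',-np.pi/6)).as_matrix()
        return (q-[p[0],p[1],.058])@M
    hx,hy=.060,.0895
    def cost(p):
        l=local(p,q)
        top=(l[:,2]<.064)&(l[:,2]>.0)
        l=l[top]
        ox=abs(abs(l[:,0])-hx);oy=abs(abs(l[:,1])-hy)
        bx=np.hypot(ox,np.maximum(abs(l[:,1])-hy,0)); by=np.hypot(oy,np.maximum(abs(l[:,0])-hx,0))
        ix=np.hypot(abs(abs(l[:,0])-.052),np.maximum(abs(l[:,1])-.0815,0)); iy=np.hypot(abs(abs(l[:,1])-.0815),np.maximum(abs(l[:,0])-.052,0))
        outx=np.maximum(abs(l[:,0])-hx,0);outy=np.maximum(abs(l[:,1])-hy,0)
        inx=np.maximum(.052-abs(l[:,0]),0); iny=np.maximum(.0815-abs(l[:,1]),0)
        ins=(inx>0)&(iny>0)
        rim=np.where(ins,np.minimum(inx,iny),np.hypot(outx,outy)); rim=np.hypot(rim,l[:,2]-.062)
        fl=np.hypot(l[:,2],np.hypot(np.maximum(abs(l[:,0])-.052,0),np.maximum(abs(l[:,1])-.0815,0)))
        d=np.min([bx,by,ix,iy,rim,fl],0)
        return np.minimum(d,.008).mean()
    best=min((minimize(cost,[.597+dx,.045+dy,y],method='Nelder-Mead',options=dict(initial_simplex=np.array([.597+dx,.045+dy,y])+np.vstack([np.zeros(3),np.diag([.006,.006,.05])]))) for y in (-.3,-.5,-.1,.1) for dx in (0,) for dy in (-.006,.006)),key=lambda r:r.fun)
    print('tote',n,len(q),best.x.round(4),best.fun)
    # block / slat footprints
    for t,hw in (('block',(.015,.010)),('slat',(.010,.015))):
        c={'block':(.4716,.311),'slat':(.426,-.303)}[t]; B={'block':(.03,.019),'slat':(.010,.078)}[t]
        w=P[z['d']>0]; w=w[(np.hypot(w[:,0]-c[0],w[:,1]-c[1])<.12)&(w[:,2]>.006)&(w[:,2]<.12)]
        def cost2(p):
            c_,s_=np.cos(p[2]),np.sin(p[2]); a=w[:,:2]-p[:2]; x=a[:,0]*c_+a[:,1]*s_; y=-a[:,0]*s_+a[:,1]*c_
            def box(h,z0,z1):
                e=np.stack([abs(x)-h[0],abs(y)-h[1],np.maximum(w[:,2]-z1,z0-w[:,2])]); 
                return abs(np.linalg.norm(np.maximum(e,0),axis=0)+np.minimum(e.max(0),0))
            return np.minimum(np.minimum(box(B,0,.062),box(hw,.062,.104)),.01).mean()
        b=min((minimize(cost2,[*c,y],method='Nelder-Mead',options=dict(initial_simplex=np.array([*c,y])+np.vstack([np.zeros(3),np.diag([.008,.008,.15])]))) for y in np.arange(-1.5,1.5,.3)),key=lambda r:r.fun)
        print(t,n,len(w),b.x.round(4),b.fun, 'top z',np.percentile(w[:,2],99.5).round(4))
E
python3 fit.py
```

```text
tote scene 4334 [ 0.5942  0.0474 -0.279 ] 0.0032539333271460655
block scene 796 [ 0.4696  0.3112 -0.3639] 0.0007208213522825648 top z 0.1052
slat scene 1020 [ 0.4254 -0.3077  0.017 ] 0.0007263000041844896 top z 0.1049
tote side 3182 [ 0.6036  0.038  -0.2839] 0.0021952685864497588
block side 613 [ 0.4722  0.3125 -0.3738] 0.0015905748388054624 top z 0.1061
slat side 1941 [ 0.427  -0.3064  0.0146] 0.0005591940344335161 top z 0.1059
```

```bash
cat > fit2.py <<'E'
from h import *
from scipy.optimize import minimize
def sbox(l,c,h):
    e=abs(l-np.array(c))-np.array(h); return np.linalg.norm(np.maximum(e,0),axis=1)+np.minimum(e.max(1),0)
def local(p,q):
    M=(R.from_euler('z',p[2])*R.from_euler('y',-np.pi/6)).as_matrix()
    return (q-[p[0],p[1],.058])@M
def dist(p,q):
    l=local(p,q); W=[]
    for s in (1,-1):
        W.append(abs(sbox(l,[s*.056,0,.027],[.004,.0895,.035])))
        W.append(abs(sbox(l,[0,s*.0855,.027],[.060,.004,.035])))
        W.append(abs(sbox(l,[-.031,s*.0505,.030],[.021,.030,.030])))
        W.append(abs(np.hypot(l[:,1]-s*.0505,l[:,2]-.03)-.007)+np.maximum(l[:,0]-.028,0)+np.maximum(-.010-l[:,0],0))
    W.append(abs(sbox(l,[0,0,-.004],[.06,.0895,.004])))
    return np.min(W,0),l
def fit(q,p0=(.598,.043,-.28)):
    def cost(p):
        d,l=dist(p,q); k=(l[:,2]>-.005); return np.minimum(d,.006)[k].mean()
    rs=[]
    for dx in(-.006,.0,.006):
        for dy in (-.006,0,.006):
            x0=np.array(p0)+[dx,dy,0]
            rs.append(minimize(cost,x0,method='Nelder-Mead',options=dict(initial_simplex=x0+np.vstack([np.zeros(3),np.diag([.006,.006,.04])]))))
    return min(rs,key=lambda r:r.fun)
def sel(P,d):
    q=P[d>0]; return q[(q[:,0]>.45)&(q[:,0]<.72)&(q[:,1]>-.09)&(q[:,1]<.19)&(q[:,2]>.03)]
if __name__=='__main__':
    qs=[]
    for n in ['scene','side']:
        z=np.load(n+'0.npz'); q=sel(cloud(z['d'],z['K'],z['C']),z['d']); qs.append(q)
        b=fit(q); print(n,b.x.round(4),b.fun)
        d,l=dist(b.x,q); print(np.percentile(l[l[:,2]>.05],[1,99],axis=0).round(3).tolist())
    print('both',fit(np.vstack(qs)).x.round(4))
E
python3 fit2.py
```

```text
scene [ 0.5939  0.0476 -0.2795] 0.0014135929664973624
[[-0.062, -0.09, 0.051], [0.06, 0.09, 0.064]]
side [ 0.5959  0.0481 -0.2877] 0.001511343890093704
[[-0.057, -0.093, 0.05], [0.062, 0.086, 0.064]]
both [ 0.5944  0.0483 -0.2827]
```

```bash
cat >> h.py <<'E'
def plan(grasp, jaw, z=None, off=0.0187):
    """grasp: world grasp point; jaw: world yaw of the tool y axis (mod pi)"""
    M=T(); x,y=M[:3,0],M[:3,1]
    tcp=np.array(grasp)+x*off
    o=M[:3,:3].T@(tcp-M[:3,3])*1000
    t=np.array([np.cos(jaw),np.sin(jaw),0])
    a=np.degrees(np.arctan2(M[:3,2]@t, M[:3,1]@t)); a=(a+90)%180-90
    print('offset mm',o.round(1),'twist',round(a,2),'clock',monitor.get_obs()['clock'].round(2))
E
python3 - <<'E'
from h import *
print(T().round(4))
# slat: piece y axis yaw = pi/2+.016
plan([.4262,-.307,.190],np.pi/2+.016)
plan([.4262,-.307,.088],np.pi/2+.016)
E
```

```text
[[ 0.000e+00  2.424e-01 -9.702e-01  1.515e-01]
 [-1.000e-04 -9.702e-01 -2.424e-01 -6.064e-01]
 [-1.000e+00  1.000e-04 -0.000e+00  1.968e-01]
 [ 0.000e+00  0.000e+00  0.000e+00  1.000e+00]]Traceback (most recent call last):
  File "<stdin>", line 4, in <module>
  File "h.py", line 24, in plan
    print('offset mm',o.round(1),'twist',round(a,2),'clock',monitor.get_obs()['clock'].round(2))
                                                            ^^^^^^^^^^^^^^^^^^^^^^^^^^^^^^^^
AttributeError: 'float' object has no attribute 'round'
```

```bash
sed -i "s/\['clock'\].round(2)/['clock']/" h.py
python3 - <<'E'
from h import *
plan([.4262,-.307,.190],np.pi/2+.016)
plan([.4262,-.307,.088],np.pi/2+.016)
E
```

```text
offset mm [  25.5 -223.9 -339.1] twist 13.11 clock 1.0
offset mm [ 127.5 -223.9 -339.1] twist 13.11 clock 1.0
```

Request:
send_rows(
  grip=[0,0,0,0,0],
  offset=[
    [5,-22,-34],
    [10,-44,-68],
    [15,-67,-102],
    [20,-89,-136],
    [25,-111,-170],
  ],
  twist=[0,0,0,0,0],
)

```text
clock: 1.42
position: [0.2905, -0.456, 0.1718]
ee_rot: [0.702, 0.086, -0.702, 0.087]
ft_force: [-0.2, -1.6, 0.1]
grip_width: 1.004
```

Request:
send_rows(
  grip=[0,0,0,0,0],
  offset=[
    [0,-22,-34],
    [0,-44,-68],
    [0,-67,-102],
    [0,-89,-136],
    [0,-113,-169],
  ],
  twist=[3,6,9,12,13.1],
)

```text
clock: 1.83
position: [0.4273, -0.3055, 0.1721]
ee_rot: [0.707, 0.004, -0.707, 0.005]
ft_force: [1.2, -0.3, -0.8]
grip_width: 1.001
```

Run:
```python
from h import *
K,C=model('wrist'); p,d=viewer.camera('wrist'); cv2.imwrite('pics/w1.png',p); np.savez('w1.npz',p=p,d=d,K=K,C=C)
P=cloud(d,K,C); w=P[(d>0)]; w=w[(np.hypot(w[:,0]-.426,w[:,1]+.307)<.12)&(w[:,2]>.02)&(w[:,2]<.13)]
t=w[w[:,2]>.095]; print(len(w),len(t))
if len(t): print(t.min(0).round(4),t.max(0).round(4),cv2.minAreaRect((t[:,:2]*1000).astype(np.float32)))
t=w[(w[:,2]>.05)&(w[:,2]<.07)]; print(cv2.minAreaRect((t[:,:2]*1000).astype(np.float32)))
print(T().round(3).tolist())
plan([.4262,-.307,.088],np.pi/2+.016)
```

```text
5519 973
[ 0.4142 -0.3232  0.0952] [ 0.4345 -0.2936  0.1064] ((424.4071960449219, -308.3895263671875), (19.913110733032227, 29.498916625976562), 1.4694302082061768)
((423.7865905761719, -308.1690368652344), (20.952165603637695, 156.2386474609375), 0.9523975849151611)
[[0.003, 0.023, -1.0, 0.433], [0.002, -1.0, -0.023, -0.297], [-1.0, -0.002, -0.003, 0.172], [0.0, 0.0, 0.0, 1.0]]
offset mm [103.    9.7   7.4] twist 0.38 clock 1.8833
```

View pics/w1.png

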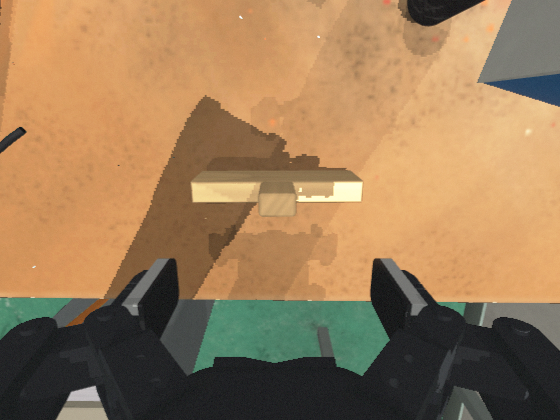

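The wrist view shows the slat's tab at about (278,198), centred between the fingers. That agrees with the fixed cameras.

Run:
```python
from h import *
print(T()[:3,3].round(4)); plan([.4255,-.3075,.090],np.pi/2+.018)
```

```text
[ 0.4331 -0.2974  0.1724]
offset mm [101.   10.1   8.1] twist 0.27 clock 1.8833
```

Request:
send_rows(
  grip=[60,60,60,60,60],
  offset=[
    [0,0,0.6],
    [25,0,0.6],
    [55,0,0.6],
    [80,0.5,0.6],
    [88,0.5,0.6],
  ],
  twist=[0,0,0,0,0],
  newtons=50,
)

```text
clock: 2.3
position: [0.4229, -0.3071, 0.0803]
ee_rot: [-0.706, -0.006, 0.709, -0.005]
ft_force: [-0.7, 0.4, 0.1]
grip_width: 0.762
```

Run:
```python
from h import *
p,d=viewer.camera('side'); cv2.imwrite('pics/s1.png',p[200:400,130:400].repeat(2,0).repeat(2,1))
print(T()[:3,3].round(4)); plan([.4255,-.3075,.090],np.pi/2+.018)
```

```text
[ 0.4231 -0.3071  0.0806]
offset mm [ 9.3  0.4 -2.4] twist -0.16 clock 2.35
```

View pics/s1.png

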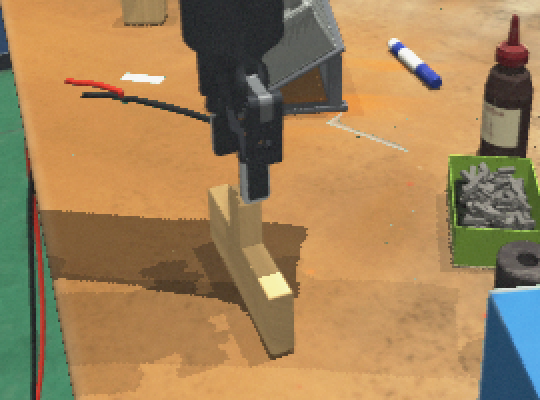

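The fingers straddle the slat's tab. I'll lower a little more and close.

Request:
send_rows(
  grip=[60,255,255,255,255],
  offset=[
    [9,0,0],
    [9,0,0],
    [9,0,0],
    [9,0,0],
    [9,0,0],
  ],
  twist=[0,0,0,0,0],
  newtons=50,
)

```text
clock: 2.77
position: [0.4261, -0.3078, 0.0759]
ee_rot: [0.708, 0.005, -0.707, 0.006]
ft_force: [0.4, -0.1, 0.0]
grip_width: 0.2
```

Request:
send_rows(
  grip=[255,255,255,255,255],
  offset=[
    [0,0,0],
    [0,0,0],
    [0,0,0],
    [0,0,0],
    [0,0,0],
  ],
  twist=[0,0,0,0,0],
)

```text
clock: 3.18
position: [0.4255, -0.3074, 0.0749]
ee_rot: [0.707, 0.006, -0.707, 0.006]
ft_force: [-0.3, 0.1, 0.2]
grip_width: -0.002
```

Run:
```python
from h import *
o=monitor.get_obs();print(T()[:3,3].round(4),o['ft_force'],o['grip_width'])
# tilt arc: pivot about robot-side bottom edge (-10,0), grasp at (0,91)
for pv in (-10,-6):
  for a in (5,10,15,20,25,30,33):
    r=np.radians(a); v=np.array([-pv,91.]); x=v[0]*np.cos(r)-v[1]*np.sin(r)+pv; z=v[0]*np.sin(r)+v[1]*np.cos(r)-91
    print(pv,a,round(x,1),round(z,1))
```

```text
[ 0.4255 -0.3074  0.0749] [-0.28051483  0.06033625  0.18458991] -0.002178247626364388
-10 5 -8.0 0.5
-10 10 -16.0 0.4
-10 15 -23.9 -0.5
-10 20 -31.7 -2.1
-10 25 -39.4 -4.3
-10 30 -46.8 -7.2
-10 33 -51.2 -9.2
-6 5 -8.0 0.2
-6 10 -15.9 -0.3
-6 15 -23.8 -1.5
-6 20 -31.5 -3.4
-6 25 -39.0 -6.0
-6 30 -46.3 -9.2
-6 33 -50.5 -11.4
```

Run:
```python
from h import *
p,d=viewer.camera('side'); K,C=model('side'); cv2.imwrite('pics/s2.png',p[200:400,130:400].repeat(2,0).repeat(2,1))
p2,d2=viewer.camera('wrist'); cv2.imwrite('pics/w2.png',p2)
print(T()[:3,3].round(4))
```

```text
[ 0.4255 -0.3074  0.0748]
```

View pics/s2.png

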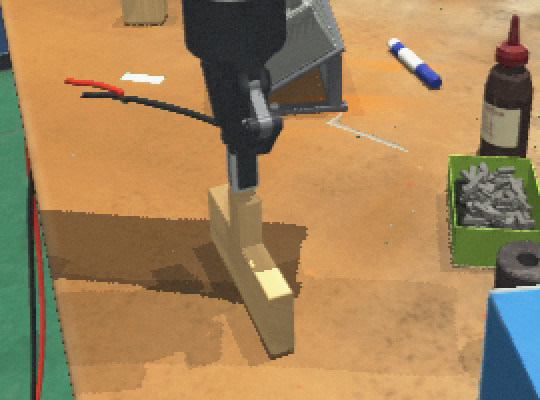

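View pics/w2.png

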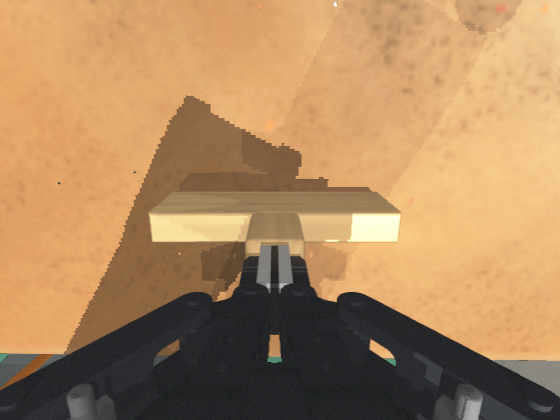

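Run:
```python
from h import *
for n in ('side','scene','wrist'):
    p,d=viewer.camera(n); K,C=model(n); P=cloud(d,K,C); b=p.astype(int)
    m=(d>0)&(np.hypot(P[...,0]-.425,P[...,1]+.307)<.13)&(P[...,2]>.055)
    wood=m&(b[...,2]-b[...,0]>40); grey=m&(b.max(-1)-b.min(-1)<30)
    print(n,'wood',wood.sum())
    for lo,hi in((.06,.08),(.08,.09),(.09,.1),(.1,.11),(.11,.13)):
        for nm,k in(('wood',wood),('grey',grey)):
            q=P[k&(P[...,2]>lo)&(P[...,2]<hi)]
            if len(q)>5: print(lo,nm,len(q),np.percentile(q,[5,50,95],axis=0).round(3).tolist())
print(monitor.get_obs()['clock'])
```

```text
side wood 1104
0.06 wood 638 [[0.417, -0.382, 0.061], [0.424, -0.331, 0.063], [0.435, -0.239, 0.076]]
0.08 wood 81 [[0.417, -0.323, 0.08], [0.423, -0.321, 0.085], [0.436, -0.299, 0.09]]
0.09 wood 89 [[0.417, -0.323, 0.091], [0.423, -0.321, 0.095], [0.436, -0.301, 0.1]]
0.1 wood 109 [[0.417, -0.322, 0.101], [0.425, -0.315, 0.104], [0.434, -0.3, 0.106]]
0.11 grey 123 [[0.416, -0.32, 0.111], [0.423, -0.314, 0.122], [0.436, -0.306, 0.129]]
scene wood 545
0.06 wood 296 [[0.415, -0.377, 0.06], [0.422, -0.292, 0.062], [0.433, -0.236, 0.076]]
0.08 wood 36 [[0.415, -0.32, 0.081], [0.417, -0.296, 0.084], [0.43, -0.292, 0.089]]
0.09 wood 37 [[0.415, -0.316, 0.091], [0.417, -0.294, 0.094], [0.432, -0.292, 0.099]]
0.1 wood 53 [[0.415, -0.316, 0.1], [0.422, -0.301, 0.103], [0.433, -0.292, 0.105]]
0.11 grey 44 [[0.414, -0.308, 0.114], [0.419, -0.298, 0.123], [0.429, -0.293, 0.129]]
wrist wood 8101
0.06 wood 5776 [[0.415, -0.375, 0.061], [0.425, -0.289, 0.063], [0.434, -0.237, 0.07]]
0.06 grey 296 [[0.429, -0.382, 0.062], [0.431, -0.369, 0.063], [0.433, -0.357, 0.064]]
0.08 wood 335 [[0.433, -0.321, 0.08], [0.434, -0.308, 0.085], [0.434, -0.295, 0.09]]
0.09 wood 397 [[0.433, -0.321, 0.091], [0.434, -0.308, 0.095], [0.434, -0.295, 0.1]]
0.1 wood 836 [[0.426, -0.322, 0.101], [0.432, -0.308, 0.104], [0.434, -0.294, 0.105]]
0.11 wood 19 [[0.431, -0.321, 0.116], [0.431, -0.321, 0.121], [0.435, -0.314, 0.13]]
0.11 grey 867 [[0.431, -0.319, 0.116], [0.435, -0.308, 0.123], [0.435, -0.296, 0.129]]
3.4333
```

The reported TCP is at z=0.075, but all three cameras see the shut fingertips near z≈0.11. I'll measure that offset with open air beneath the fingers before relying on it.

Run:
```python
from h import *
for n in ('side','scene','wrist'):
    p,d=viewer.camera(n); K,C=model(n); P=cloud(d,K,C); b=p.astype(int)
    m=(d>0)&(np.hypot(P[...,0]-.425,P[...,1]+.307)<.04)&(P[...,2]>.09)
    grey=m&(b.max(-1)-b.min(-1)<35)
    q=P[grey]; print(n,len(q),np.sort(q[:,2])[:20].round(4)); 
    q=q[q[:,2]<.125];print(q.min(0).round(4),q.max(0).round(4))
```

```text
side 5454 [0.1043 0.1048 0.1058 0.1095 0.1103 0.1105 0.1105 0.1106 0.1113 0.1114
 0.1116 0.1117 0.1121 0.1122 0.1124 0.1128 0.1133 0.1134 0.1134 0.1137]
[ 0.416  -0.3215  0.1043] [ 0.437  -0.3008  0.1249]
scene 2260 [0.1099 0.1106 0.1111 0.114  0.1149 0.1157 0.1159 0.1163 0.1164 0.1171
 0.1181 0.1183 0.1187 0.1189 0.1191 0.1192 0.1194 0.1204 0.1208 0.1211]
[ 0.4136 -0.3099  0.1099] [ 0.4312 -0.2939  0.1247]
wrist 38243 [0.1136 0.1137 0.1139 0.1141 0.1141 0.1141 0.1143 0.1144 0.1145 0.1146
 0.1146 0.1146 0.1147 0.1147 0.1147 0.1147 0.1148 0.1148 0.1148 0.1148]
[ 0.4301 -0.3209  0.1136] [ 0.4357 -0.2941  0.125 ]
```

Request:
send_rows(
  grip=[255,255,255,255,255],
  offset=[
    [-15,0,0],
    [-30,0,0],
    [-50,0,0],
    [-50,0,0],
    [-50,0,0],
  ],
  twist=[0,0,0,0,0],
)

```text
clock: 4.0
position: [0.4261, -0.3078, 0.1257]
ee_rot: [0.708, 0.005, -0.706, 0.006]
ft_force: [0.6, 0.3, -0.8]
grip_width: 0.0
```

Run:
```python
from h import *
o=monitor.get_obs(); print(T()[:3,3].round(4),o['ft_force'].round(1))
for n in ('side','scene','wrist'):
    p,d=viewer.camera(n); K,C=model(n); P=cloud(d,K,C); b=p.astype(int); cv2.imwrite(f'pics/t_{n}.png',p)
    m=(d>0)&(np.hypot(P[...,0]-.425,P[...,1]+.307)<.04)&(P[...,2]>.115)
    grey=m
    q=P[grey]; print(n,len(q),np.sort(q[:,2])[:20].round(4)); 
    z0=q[:,2].min(); q=q[q[:,2]<z0+.015];print(q.min(0).round(4),q.max(0).round(4))
print(viewer.camera_model('wrist')['mount'])
```

```text
[ 0.4261 -0.3078  0.1257] [ 0.6  0.3 -0.8]
side 5903 [0.1605 0.161  0.1613 0.1614 0.1619 0.1621 0.1622 0.1627 0.1628 0.1629
 0.1629 0.163  0.1631 0.1632 0.1633 0.1637 0.164  0.1641 0.1641 0.1645]
[ 0.4164 -0.3216  0.1605] [ 0.4386 -0.2998  0.1754]
scene 2597 [0.1583 0.1597 0.1619 0.1622 0.1622 0.1626 0.1633 0.1633 0.1636 0.1639
 0.1639 0.1641 0.1646 0.1658 0.166  0.1675 0.1676 0.1682 0.1682 0.1689]
[ 0.4142 -0.3153  0.1583] [ 0.4325 -0.2922  0.1729]
wrist 38441 [0.1628 0.163  0.1631 0.1631 0.1631 0.1632 0.1632 0.1632 0.1636 0.1636
 0.1636 0.1636 0.1637 0.1638 0.1638 0.1639 0.1639 0.1639 0.1639 0.164 ]
[ 0.4295 -0.3212  0.1628] [ 0.4355 -0.2939  0.1777]
[[ 8.70263664e-04 -2.82980006e-01  9.59125414e-01 -1.77714626e-01]
 [ 9.99999538e-01 -1.44449839e-04 -9.49969280e-04  4.78903772e-04]
 [ 4.07367824e-04  9.59125797e-01  2.82979749e-01 -7.05496733e-02]
 [ 0.00000000e+00  0.00000000e+00  0.00000000e+00  1.00000000e+00]]
```

View pics/t_side.png

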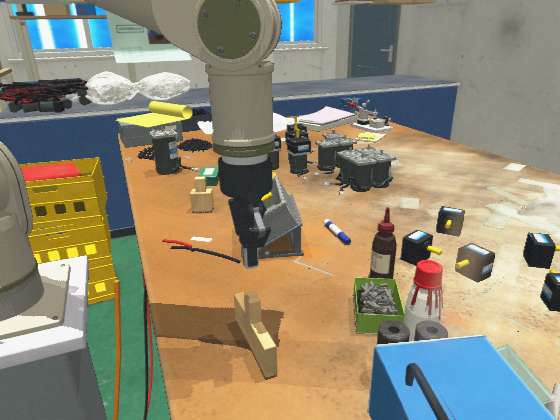

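All three cameras put the shut fingertips about 35 mm above the reported TCP, at both heights. The fixed views agree with each other on the slat, so I'll trust vision: true tip = TCP + 35 mm. I'll now reopen and go about 37 mm deeper than before.

Request:
send_rows(
  grip=[60,60,60,60,60],
  offset=[
    [0,0,0],
    [0,0,0],
    [0,0,0],
    [20,0,0],
    [40,0,0],
  ],
  twist=[0,0,0,0,0],
)

```text
clock: 4.57
position: [0.4263, -0.308, 0.0851]
ee_rot: [0.708, 0.005, -0.706, 0.006]
ft_force: [0.3, -0.9, -0.2]
grip_width: 0.709
```

Request:
send_rows(
  grip=[60,60,60,60,60],
  offset=[
    [15,0,0.5],
    [30,0,0.5],
    [40,0,0.5],
    [46,0,0.5],
    [46,0,0.5],
  ],
  twist=[0,0,0,0,0],
)

```text
clock: 4.98
position: [0.4244, -0.307, 0.0377]
ee_rot: [-0.707, -0.006, 0.708, -0.005]
ft_force: [-0.5, 0.2, -0.2]
grip_width: 0.77
```

Request:
send_rows(
  grip=[255,255,255,255,255],
  offset=[
    [0,0,0],
    [0,0,0],
    [0,0,0],
    [0,0,0],
    [0,0,0],
  ],
  twist=[0,0,0,0,0],
)

```text
clock: 5.4
position: [0.4258, -0.3078, 0.0398]
ee_rot: [0.708, 0.005, -0.707, 0.006]
ft_force: [-0.1, 0.7, 5.7]
grip_width: 0.345
```

Run:
```python
from h import *
o=monitor.get_obs(); print(T()[:3,3].round(4),o['ft_force'].round(1),o['grip_width'])
p,d=viewer.camera('side'); cv2.imwrite('pics/s3.png',p[200:400,130:400].repeat(2,0).repeat(2,1))
p,d=viewer.camera('wrist'); cv2.imwrite('pics/w3.png',p)
```

```text
[ 0.4258 -0.3078  0.0398] [-0.1  0.7  5.7] 0.3450824834312939
```

View pics/s3.png

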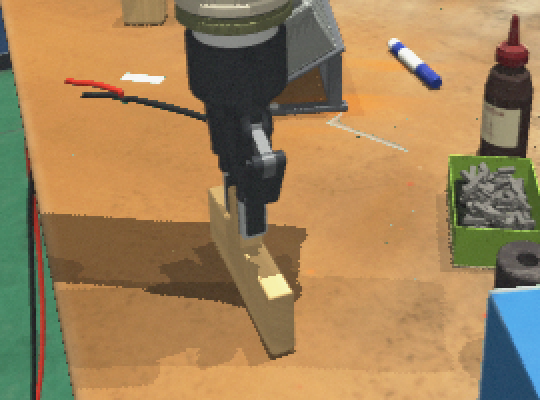

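View pics/w3.png

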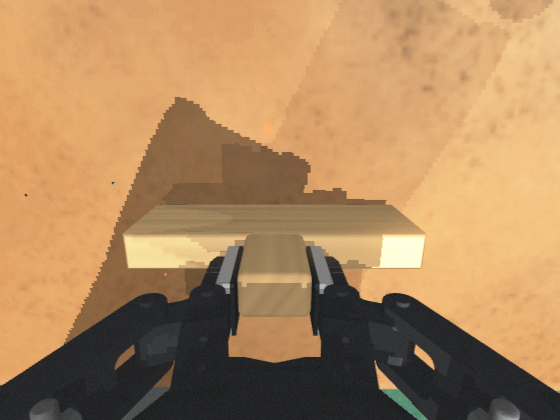

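The slat's tab is gripped: 29 mm opening, with the pads on both sides of the tab at about (278,270). The moves can't tilt the hand, so I'll tilt the slat about the jaw axis by arcing it over its robot-side bottom edge on the table.

Request:
send_rows(
  grip=[255,255,255,255,255],
  offset=[
    [1,0,4.8],
    [1,0,9.6],
    [1.2,0,14.4],
    [1.6,0,19.1],
    [2.3,0,23.8],
  ],
  twist=[0,0,0,0,0],
)

```text
clock: 5.92
position: [0.4046, -0.3086, 0.039]
ee_rot: [0.709, 0.005, -0.705, 0.007]
ft_force: [6.0, 1.2, 13.5]
grip_width: 0.347
```

```bash
cat > tilt.py <<'E'
from h import *
import sys
o=monitor.get_obs(); print(T()[:3,3].round(4),o['ft_force'].round(1),o['grip_width'])
p,d=viewer.camera('side'); cv2.imwrite(f'pics/{sys.argv[1]}.png',p[200:400,130:400].repeat(2,0).repeat(2,1))
E
python3 tilt.py s4
```

```text
[ 0.4046 -0.3086  0.039 ] [ 6.   1.2 13.5] 0.3468915528519364
```

View pics/s4.png

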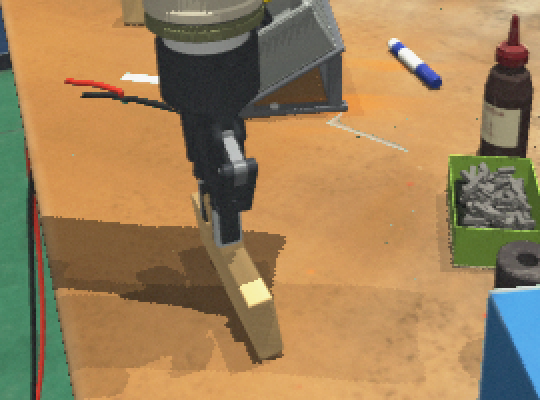

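Request:
send_rows(
  grip=[255,255,255,255,255],
  offset=[
    [1.3,0,6.1],
    [3,0,12.2],
    [5,0,18.1],
    [7.5,0,23.9],
    [9.5,0,28],
  ],
  twist=[0,0,0,0,0],
)

```text
clock: 6.38
position: [0.3752, -0.3091, 0.0294]
ee_rot: [0.709, 0.005, -0.706, 0.007]
ft_force: [-2.3, 4.0, 20.1]
grip_width: 0.346
```

Request:
send_rows(
  grip=[255,255,255,255,255],
  offset=[
    [0,0,0],
    [-20,0,0],
    [-50,0,0],
    [-90,0,0],
    [-130,0,0],
  ],
  twist=[0,0,0,0,0],
)

```text
clock: 6.8
position: [0.3723, -0.3076, 0.158]
ee_rot: [-0.707, -0.006, 0.708, -0.005]
ft_force: [1.4, -0.4, -1.5]
grip_width: 0.343
```

```bash
python3 tilt.py s5
cat > slat.py <<'E'
from h import *
from scipy.optimize import minimize
import sys
# fit piece pose in tool frame from wrist+side clouds; piece y axis = tool y
def fitpiece(kind,cams=('wrist','side'),save=None):
    B,H={'slat':((.010,.078),(.010,.015)),'block':((.03,.019),(.015,.010))}[kind]
    M=T(); Q=[]
    for n in cams:
        p,d=viewer.camera(n); K,C=model(n); P=cloud(d,K,C); b=p.astype(int)
        if save: cv2.imwrite(f'pics/{save}_{n}.png',p)
        m=(d>0)&(b[...,2]-b[...,0]>25)&(P[...,2]>.02)
        q=(P[m]-M[:3,3])@M[:3,:3]   # tool frame
        q=q[(abs(q[:,0]-.01)<.11)&(abs(q[:,1])<.09)&(abs(q[:,2])<.09)]
        # block only: keep only near
        Q.append(q); print(n,len(q))
    w=np.vstack([q[::max(1,len(q)//1500)] for q in Q])
    def loc(p):
        # p: grasp-ref point(tool x,y,z of piece centre), tilt about tool y, yaw-ish about tool x
        Rm=(R.from_euler('x',p[4])*R.from_euler('y',p[3])).as_matrix()  # piece axes: (z_p = -tool x) 
        A=np.array([[0,0,-1.],[0,-1,0],[-1,0,0]]).T
        return (w-p[:3])@Rm@A
    def sb(l,h,z0,z1):
        e=np.stack([abs(l[:,0])-h[0],abs(l[:,1])-h[1],np.maximum(l[:,2]-z1,z0-l[:,2])])
        return abs(np.linalg.norm(np.maximum(e,0),axis=0)+np.minimum(e.max(0),0))
    def cost(p):
        l=loc(p); return np.minimum(np.minimum(sb(l,B,-.052,.010),sb(l,H,.010,.052)),.008).mean()
    rs=[]
    for t in (-.9,-.6,-.3,0,.3,.6,.9):
        x0=np.array([.0,0,0,t,0]); 
        rs.append(minimize(cost,x0,method='Nelder-Mead',options=dict(maxiter=1500,maxfev=2500,initial_simplex=x0+np.vstack([np.zeros(5),np.diag([.02,.01,.02,.15,.05])]))))
    r=min(rs,key=lambda r:r.fun); p=r.x
    Rm=(R.from_euler('x',p[4])*R.from_euler('y',p[3])).as_matrix(); A=np.array([[0,0,-1.],[0,-1,0],[-1,0,0]]).T
    axes=M[:3,:3]@Rm@A; c=M[:3,:3]@p[:3]+M[:3,3]
    print(kind,'tool-frame c mm',(p[:3]*1000).round(1),'tilt deg',np.degrees(p[3]).round(1),'yaw',np.degrees(p[4]).round(1),'cost mm',round(r.fun*1000,2))
    print(' world c',c.round(4),'z axis',axes[:,2].round(3),'y axis',axes[:,1].round(3))
    return c,axes,p
if __name__=='__main__':
    o=monitor.get_obs(); print(o['position'].round(4),o['ft_force'].round(1),o['grip_width'])
    fitpiece(sys.argv[1],save=sys.argv[2])
E
python3 slat.py slat f1
```

```text
[ 0.3723 -0.3076  0.158 ] [ 1.4 -0.4 -1.5] 0.343153493710653
[ 0.3759 -0.3101  0.1666] [ 3.9 -2.2  6.8] 0.3453609214886082
wrist 33078
side 1016
slat tool-frame c mm [-16.6  -0.8 -18.3] tilt deg 25.3 yaw -0.1 cost mm 0.7
 world c [ 0.3941 -0.3088  0.1833] z axis [-0.434 -0.002  0.901] y axis [-0.017  1.    -0.006]
```

View pics/f1_side.png

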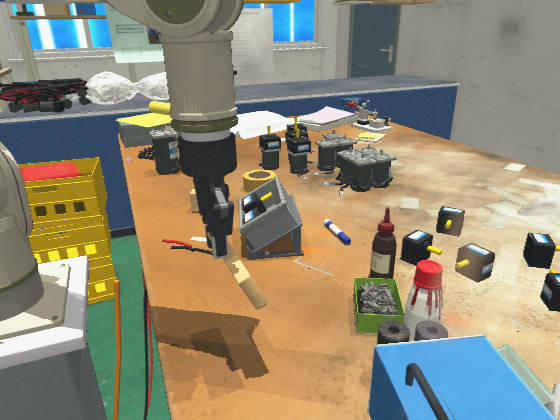

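The side view shows the slat hanging tilted about 26° towards the robot from the fingers at (222,240), which is close to the 30° needed. Next I'll carry it above its gap.

```bash
cat >> h.py <<'E'
TOTE=(.595,.048,-.284)
def tote(p,t=None):
    t=t or TOTE
    M=(R.from_euler('z',t[2])*R.from_euler('y',-np.pi/6)).as_matrix(); return M@np.array(p)+[t[0],t[1],.058]
def planpiece(ctool, target, yaw_to, yaw_now=0.0):
    """ctool: piece centre in tool frame (m); target: tote coords(m); tool y yaw goal = yaw_to (mod pi)"""
    M=T(); t=np.array([np.cos(yaw_to),np.sin(yaw_to),0])
    a=np.degrees(np.arctan2(M[:3,2]@t,M[:3,1]@t)); a=(a+90)%180-90
    M2=M[:3,:3]@R.from_euler('x',np.radians(a)).as_matrix()
    tcp=tote(target)-M2@np.array(ctool)
    print('offset',(M[:3,:3].T@(tcp-M[:3,3])*1000).round(1),'twist',round(a,1),'tcp',tcp.round(4),'now',M[:3,3].round(4))
E
python3 - <<'E'
from h import *
c=np.array([-16.6,-.8,-18.3])/1000
planpiece(c,[.040,0,.182],np.pi/2-.284)
E
```

```text
offset [ -59.8 -374.9 -154.8] twist 17.2 tcp [0.5232 0.0681 0.2189] now [ 0.3747 -0.3094  0.16  ]
```

Request:
send_rows(
  grip=[255,255,255,255,255],
  offset=[
    [-25,-20,-10],
    [-45,-50,-20],
    [-60,-85,-35],
    [-70,-120,-50],
    [-75,-155,-65],
  ],
  twist=[3,6,9,12,17],
)

```text
clock: 7.37
position: [0.4358, -0.1506, 0.232]
ee_rot: [-0.7, 0.1, 0.7, 0.1]
ft_force: [2.3, 0.3, -2.0]
grip_width: 0.34
```

Run:
```python
from h import *
c=np.array([-16.6,-.8,-18.3])/1000
planpiece(c,[.040,0,.182],np.pi/2-.284)
```

```text
offset [  12.9 -234.5  -22.6] twist 0.0 tcp [0.5231 0.0681 0.219 ] now [ 0.4358 -0.1506  0.232 ]
```

Request:
send_rows(
  grip=[255,255,255,255,255],
  offset=[
    [0,-39,-4],
    [0,-78,-8],
    [0,-117,-12],
    [0,-156,-16],
    [0,-195,-20],
  ],
  twist=[0,0,0,0,0],
)

```text
clock: 7.78
position: [0.5085, 0.0313, 0.2305]
ee_rot: [-0.7, 0.099, 0.701, 0.099]
ft_force: [1.4, 0.1, -0.8]
grip_width: 0.343
```

Request:
send_rows(
  grip=[255,255,255,255,255],
  offset=[
    [5,-15,-1],
    [10,-30,-2],
    [13,-40,-3],
    [13,-40,-3],
    [13,-40,-3],
  ],
  twist=[0,0,0,0,0],
)

```text
clock: 8.2
position: [0.5224, 0.0668, 0.218]
ee_rot: [-0.7, 0.099, 0.701, 0.099]
ft_force: [0.3, 0.3, -1.7]
grip_width: 0.345
```

```bash
python3 slat.py slat f2
python3 - <<'E'
from h import *
p,d=viewer.camera('scene'); cv2.imwrite('pics/f2_scene.png',p)
print(T()[:3,3])
E
```

```text
[0.5224 0.0668 0.218 ] [ 0.3  0.3 -1.7] 0.34481817135341675
wrist 34212
side 578
slat tool-frame c mm [-20.4  -0.6 -18.6] tilt deg 25.4 yaw 0.1 cost mm 1.12
 world c [0.5404 0.0622 0.2384] z axis [-0.41   0.119  0.904] y axis [ 0.278  0.961 -0.001]
[0.52284116 0.06577412 0.21902996]
```

View pics/f2_wrist.png

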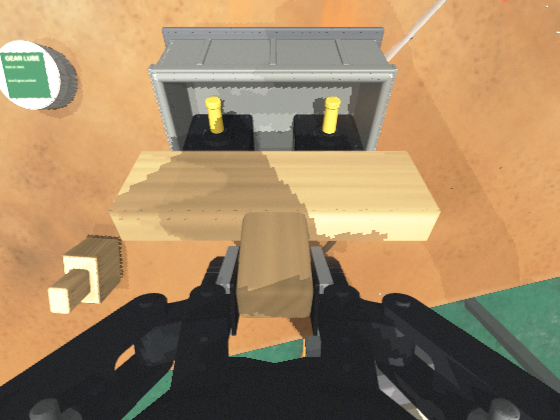

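View pics/f2_side.png

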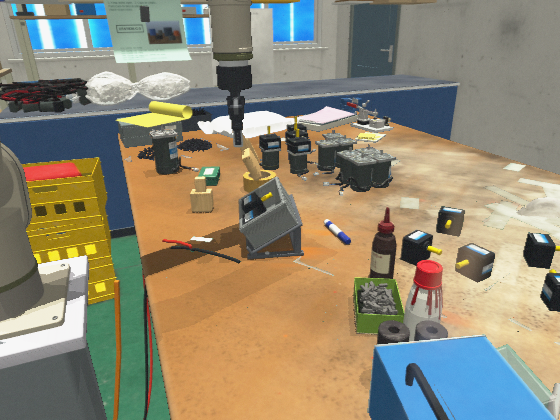

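Run:
```python
from h import *
import slat, fit2
slat.fitpiece('slat',('wrist',)); slat.fitpiece('slat',('scene','wrist'))
p,d=viewer.camera('wrist'); K,C=model('wrist'); P=cloud(d,K,C); b=p.astype(int)
q=fit2.sel(P,d*((b[...,2]-b[...,0])<25)); l=fit2.local((.595,.048,-.284),q); q=q[l[:,2]<.066]
r=fit2.fit(q[::5]); print('tote wrist',len(q),r.x.round(4),r.fun)
dd,l=fit2.dist(r.x,q); rim=l[(l[:,2]>.055)]; print(np.percentile(rim,[1,50,99],axis=0).round(4))
print(monitor.get_obs()['clock'])
```

```text
wrist 34197
slat tool-frame c mm [-20.2   1.  -18.1] tilt deg 25.4 yaw 0.1 cost mm 0.61
 world c [0.5399 0.0598 0.2392] z axis [-0.411  0.121  0.903] y axis [ 0.281  0.96  -0.001]
scene 1787
wrist 34200
slat tool-frame c mm [-19.6  -0.1 -18.5] tilt deg 25.4 yaw 0.1 cost mm 1.96
 world c [0.5406 0.0609 0.2388] z axis [-0.412  0.12   0.903] y axis [ 0.28   0.96  -0.001]
tote wrist 26040 [ 0.5927  0.0473 -0.2797] 0.0008829556654279059
[[-0.0104 -0.0885  0.0552]
 [ 0.0561  0.0015  0.0614]
 [ 0.062   0.0898  0.0638]]
8.55
```

```bash
sed -i 's/^TOTE=.*/TOTE=(.5935,.0475,-.281)/' h.py
python3 - <<'E'
from h import *
c=np.array([-20,.2,-18.3])/1000
for z in (.120,.095,.075,.052): planpiece(c,[.042 if z>.06 else .041,0,z],np.pi/2-.281)
E
```

```text
offset [ 56.3  -1.5 -31.1] twist -0.0 tcp [0.5533 0.0593 0.1629] now [0.5229 0.0665 0.2192]
offset [ 78.   -1.5 -43.6] twist -0.0 tcp [0.5653 0.0558 0.1413] now [0.5229 0.0665 0.2192]
offset [ 95.3  -1.5 -53.6] twist -0.0 tcp [0.5749 0.0531 0.1239] now [0.5229 0.0665 0.2192]
offset [115.8  -1.6 -64.2] twist -0.0 tcp [0.5851 0.0501 0.1035] now [0.5229 0.0665 0.2192]
```

Request:
send_rows(
  grip=[255,255,255,255,255],
  offset=[
    [15,0,-12],
    [35,-1,-22],
    [56,-1.5,-31],
    [78,-1.5,-43.5],
    [78,-1.5,-43.5],
  ],
  twist=[0,0,0,0,0],
)

```text
clock: 8.97
position: [0.5653, 0.0545, 0.137]
ee_rot: [-0.699, 0.1, 0.701, 0.099]
ft_force: [2.5, -1.7, -1.4]
grip_width: 0.341
```

```bash
python3 slat.py slat f3
python3 - <<'E'
from h import *
print(T()[:3,3].round(4))
c=np.array([-20,.2,-18.3])/1000
for z in (.075,.052): planpiece(c,[.042 if z>.06 else .041,0,z],np.pi/2-.281)
p,d=viewer.camera('side'); cv2.imwrite('pics/f3c.png',cv2.resize(p[120:270,180:340],None,fx=4,fy=4))
E
```

```text
[0.5653 0.0545 0.137 ] [ 2.5 -1.7 -1.4] 0.34066594126095884
wrist 31364
side 499
slat tool-frame c mm [-21.8  -1.4 -17.7] tilt deg 25.6 yaw -0.0 cost mm 1.05
 world c [0.5827 0.051  0.1588] z axis [-0.412  0.121  0.903] y axis [ 0.279  0.96  -0.001]
[0.5649 0.056  0.1402]
offset [ 16.2   0.1 -10.4] twist -0.0 tcp [0.5749 0.0531 0.124 ] now [0.5649 0.056  0.1402]
offset [ 36.6   0.  -21.1] twist -0.0 tcp [0.5851 0.0501 0.1036] now [0.5649 0.056  0.1402]
```

View pics/f3c.png

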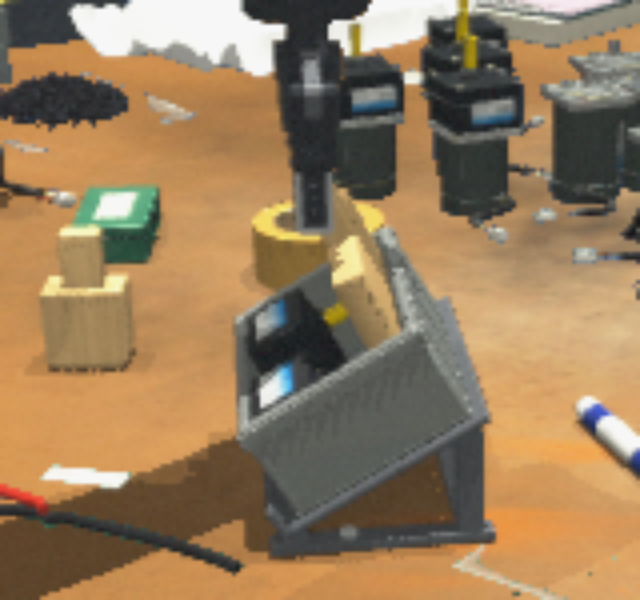

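View pics/f3_wrist.png

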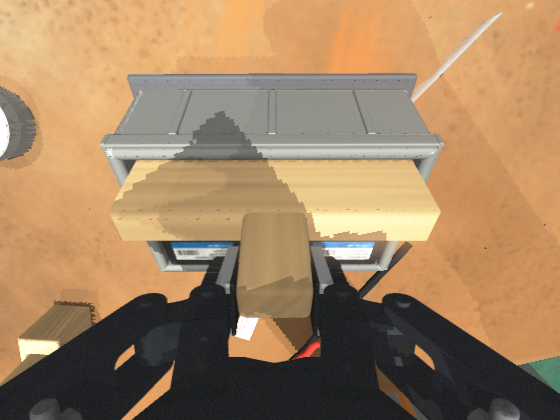

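The slat's foot has entered just inside the far wall, with its ends (110 and 440) centred in the rim (102 to 442). I'll go down along the tote axis.

Request:
send_rows(
  grip=[255,255,255,255,255],
  offset=[
    [8,0,-5],
    [16,0,-10],
    [23,0,-14],
    [30,0,-17.5],
    [30,0,-17.5],
  ],
  twist=[0,0,0,0,0],
)

```text
clock: 9.53
position: [0.5816, 0.0511, 0.109]
ee_rot: [-0.699, 0.099, 0.701, 0.099]
ft_force: [-0.9, -0.0, -1.1]
grip_width: 0.34
```

```bash
python3 slat.py slat f4
python3 - <<'E'
from h import *
o=monitor.get_obs(); print(T()[:3,3].round(4),o['ft_force'].round(1))
c=np.array([-20,.2,-18.3])/1000
for z in (.052,): planpiece(c,[.042 if z>.06 else .041,0,z],np.pi/2-.281)
E
```

```text
[0.5816 0.0511 0.109 ] [-0.9 -0.  -1.1] 0.34042106973075714
wrist 20164
side 310
slat tool-frame c mm [-20.8  -0.  -18. ] tilt deg 25.4 yaw -0.1 cost mm 1.73
 world c [0.599  0.0462 0.1298] z axis [-0.41   0.118  0.904] y axis [ 0.275  0.961 -0.001]
[0.5818 0.0518 0.1106] [-0.6 -0.2 -1.1]
offset [ 7.   0.7 -3.6] twist 0.0 tcp [0.5851 0.0501 0.1035] now [0.5818 0.0518 0.1106]
```

Request:
send_rows(
  grip=[255,255,255,255,255],
  offset=[
    [3,0,-1.5],
    [6,0,-3],
    [8,0,-4],
    [10,0,-5],
    [10,0,-5],
  ],
  twist=[0,0,0,0,0],
)

```text
clock: 10.05
position: [0.5851, 0.0512, 0.1043]
ee_rot: [-0.699, 0.099, 0.701, 0.098]
ft_force: [-26.9, -2.1, 35.6]
grip_width: 0.342
```

```bash
python3 slat.py slat f5
python3 - <<'E'
from h import *
import slat
o=monitor.get_obs(); print(T()[:3,3].round(4),o['ft_force'].round(1))
c,a,p=slat.fitpiece('slat',('wrist',))
M=(R.from_euler('z',TOTE[2])*R.from_euler('y',-np.pi/6)).as_matrix()
print('tote coords',(M.T@(c-[TOTE[0],TOTE[1],.058])*1000).round(1),'tilt',(M.T@a[:,2]).round(3))
p,d=viewer.camera('side'); cv2.imwrite('pics/f5c.png',cv2.resize(p[120:270,180:340],None,fx=4,fy=4))
E
```

```text
[0.5851 0.0512 0.1043] [-26.9  -2.1  35.6] 0.34195411477531584
wrist 17692
side 286
slat tool-frame c mm [-20.2   4.4 -18.2] tilt deg 25.6 yaw -0.3 cost mm 2.01
 world c [0.6015 0.042  0.1244] z axis [-0.414  0.119  0.902] y axis [ 0.271  0.963 -0.002]
[0.5851 0.0513 0.1042] [-26.5  -1.2  33.7]
wrist 17714
slat tool-frame c mm [-20.1   3.5 -18. ] tilt deg 25.2 yaw -0.1 cost mm 1.66
 world c [0.6015 0.043  0.1243] z axis [-0.407  0.118  0.906] y axis [ 0.275  0.962 -0.002]
tote coords [40.9 -2.2 53. ] tilt [0.086 0.001 0.996]
```

View pics/f5c.png

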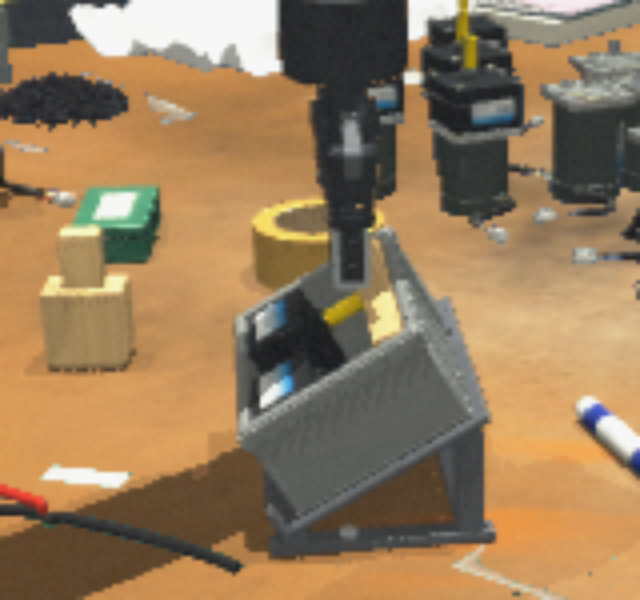

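The slat reads as down: centre z ≈ 53, x ≈ 41, tilt 0.09 rad. I'll ease the pressure, release, and lift clear.

Request:
send_rows(
  grip=[255,255,60,60,60],
  offset=[
    [-3,0,2],
    [-4,0,4],
    [-4,0,4],
    [-4,0,4],
    [-4,0,4],
  ],
  twist=[0,0,0,0,0],
)

```text
clock: 10.67
position: [0.5832, 0.0513, 0.1049]
ee_rot: [0.7, -0.099, -0.7, -0.099]
ft_force: [0.6, 0.5, 1.0]
grip_width: 0.758
```

Request:
send_rows(
  grip=[60,60,60,60,60],
  offset=[
    [-15,0,0],
    [-40,0,0],
    [-70,0,0],
    [-100,0,0],
    [-130,0,0],
  ],
  twist=[0,0,0,0,0],
)

```text
clock: 11.08
position: [0.5829, 0.0514, 0.2362]
ee_rot: [-0.7, 0.099, 0.7, 0.099]
ft_force: [0.4, 0.2, -0.5]
grip_width: 0.763
```

Run:
```python
from h import *
o=monitor.get_obs(); print(T()[:3,3].round(4),o['ft_force'].round(1),o['grip_width'])
p,d=viewer.camera('side'); cv2.imwrite('pics/g1.png',cv2.resize(p[120:270,180:340],None,fx=4,fy=4))
p,d=viewer.camera('wrist'); cv2.imwrite('pics/g1w.png',p)
plan([.4715,.312,.2],np.pi/2-.37,off=0)
```

```text
[0.5829 0.0514 0.2362] [ 0.4  0.2 -0.5] 0.7629123917545149
offset mm [  39.3 -218.1  181.6] twist 5.11 clock 11.1833
```

View pics/g1.png

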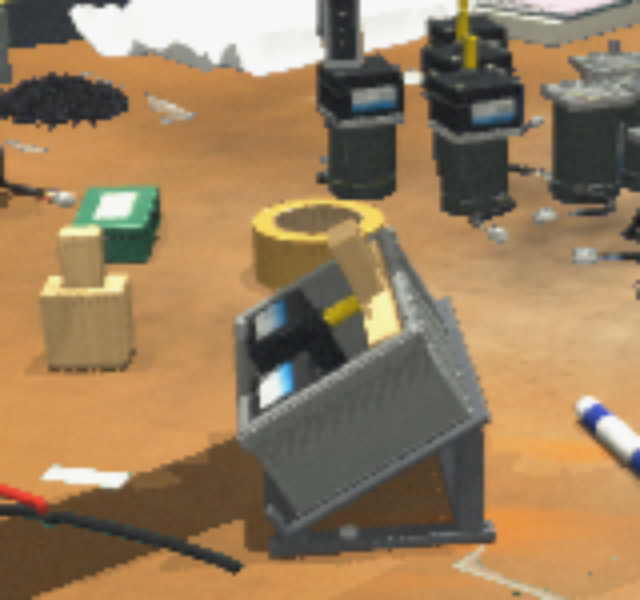

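View pics/g1w.png

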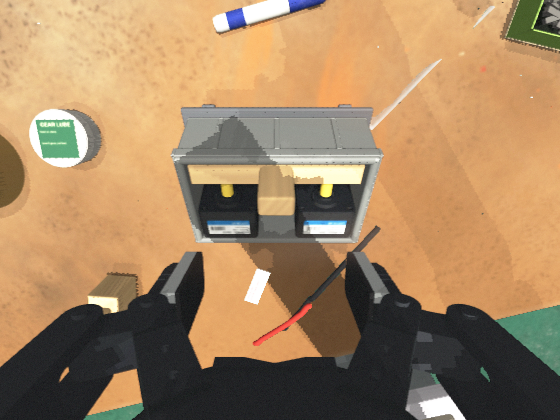

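The slat sits in its gap with its body top level with the rim, and the gearheads are unmoved. Next is the block.

Request:
send_rows(
  grip=[60,60,60,60,60],
  offset=[
    [0,-28,23],
    [0,-56,46],
    [5,-84,70],
    [10,-112,93],
    [15,-140,117],
  ],
  twist=[1,2,3,4,5.1],
)

```text
clock: 11.6
position: [0.5085, 0.2196, 0.2193]
ee_rot: [0.695, -0.13, -0.695, -0.13]
ft_force: [1.4, 0.7, -0.2]
grip_width: 0.763
```

Run:
```python
from h import *
plan([.471,.312,.18],np.pi/2-.369,off=0)
```

```text
offset mm [ 39.3 -72.5  68.5] twist -0.12 clock 11.6
```

Request:
send_rows(
  grip=[60,60,60,60,60],
  offset=[
    [10,-25,22],
    [20,-50,45],
    [38,-74,68],
    [38,-74,68],
    [38,-74,68],
  ],
  twist=[0,0,0,0,0],
)

```text
clock: 12.02
position: [0.4795, 0.2933, 0.1856]
ee_rot: [-0.693, 0.132, 0.697, 0.127]
ft_force: [-0.3, -0.2, -0.7]
grip_width: 0.766
```

Run:
```python
from h import *
viewer.camera('wrist')
K,C=model('wrist'); p,d=viewer.camera('wrist'); cv2.imwrite('pics/b1.png',p)
P=cloud(d,K,C); w=P[(d>0)&(p[...,2].astype(int)-p[...,0]>25)]; w=w[(np.hypot(w[:,0]-.471,w[:,1]-.312)<.08)]
t=w[(w[:,2]>.1)&(w[:,2]<.109)]; print(len(t),t.min(0).round(4),t.max(0).round(4),cv2.minAreaRect((t[:,:2]*1000).astype(np.float32)))
t=w[(w[:,2]>.055)&(w[:,2]<.068)]; print(cv2.minAreaRect((t[:,:2]*1000).astype(np.float32)))
print(T()[:3,3].round(4),monitor.get_obs()['grip_width']); plan([.471,.312,.1],np.pi/2-.369,off=0)
```

```text
803 [0.4525 0.2974 0.1003] [0.485  0.324  0.1067] ((468.8477478027344, 311.0914611816406), (19.215112686157227, 29.55499267578125), 69.14012908935547)
((468.7400207519531, 310.6932067871094), (38.02431869506836, 59.56264877319336), 69.14749145507812)
[0.4772 0.2964 0.1854] 0.7613150088223313
offset mm [ 85.3 -13.1  10.9] twist 0.45 clock 12.1167
```

View pics/b1.png

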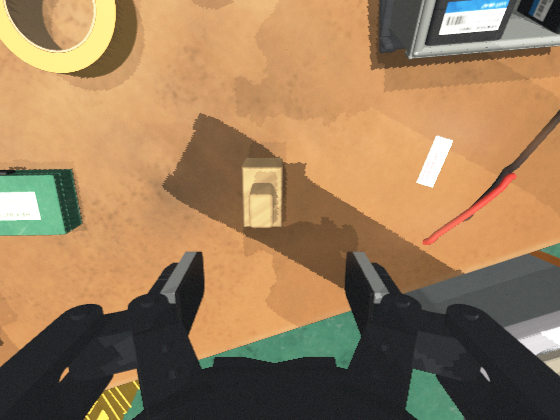

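Run:
```python
from h import *
viewer.camera('wrist'); print(T()[:3,3].round(4)); plan([.4703,.3113,.1],np.pi/2-.366,off=0)
```

```text
[0.4784 0.2948 0.186 ]
offset mm [ 86.  -13.3  13.1] twist 0.15 clock 12.1667
```

Request:
send_rows(
  grip=[60,60,60,60,60],
  offset=[
    [10,-6,5],
    [30,-12,11],
    [50,-12,11],
    [70,-12,11],
    [70,-12,11],
  ],
  twist=[0,0,0,0,0],
)

```text
clock: 12.58
position: [0.4725, 0.3049, 0.1129]
ee_rot: [-0.692, 0.134, 0.698, 0.126]
ft_force: [-0.5, -0.5, -0.3]
grip_width: 0.761
```

Run:
```python
from h import *
viewer.camera('side'); print(T()[:3,3].round(4)); plan([.4703,.3113,.037],np.pi/2-.366,off=0)
p,d=viewer.camera('wrist'); cv2.imwrite('pics/b2.png',p); plan([.4703,.3113,.037],np.pi/2-.366,off=0)
```

```text
[0.4733 0.3054 0.1152]
offset mm [78.1 -5.2  4.5] twist -0.25 clock 12.6333
offset mm [79.8 -4.   5.1] twist -0.25 clock 12.6833
```

View pics/b2.png

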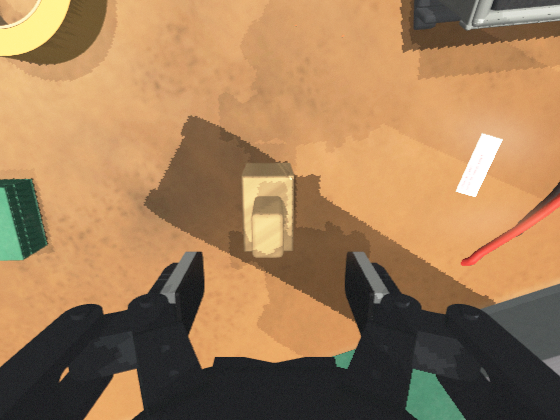

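The tab is at (268,228), about 4 mm left of the finger centre line. That matches the computed correction.

Request:
send_rows(
  grip=[60,60,60,60,60],
  offset=[
    [10,-4.5,5],
    [25,-4.5,5],
    [50,-4.5,5],
    [70,-4.5,5],
    [78,-4.5,5],
  ],
  twist=[0,0,0,0,0],
)

```text
clock: 13.1
position: [0.47, 0.3123, 0.0378]
ee_rot: [-0.693, 0.132, 0.697, 0.127]
ft_force: [-0.8, 0.1, -1.1]
grip_width: 0.763
```

Run:
```python
from h import *
o=monitor.get_obs(); print(T()[:3,3].round(4),o['ft_force'].round(1)); plan([.4703,.3113,.037],np.pi/2-.366,off=0)
p,d=viewer.camera('wrist'); cv2.imwrite('pics/b3.png',p); plan([.4703,.3113,.037],np.pi/2-.366,off=0)
```

```text
[0.47   0.3123 0.0378] [-0.8  0.1 -1.1]
offset mm [ 0.8  0.8 -0.6] twist -0.2 clock 13.1
offset mm [ 0.3  0.6 -0.9] twist -0.19 clock 13.15
```

View pics/b3.png

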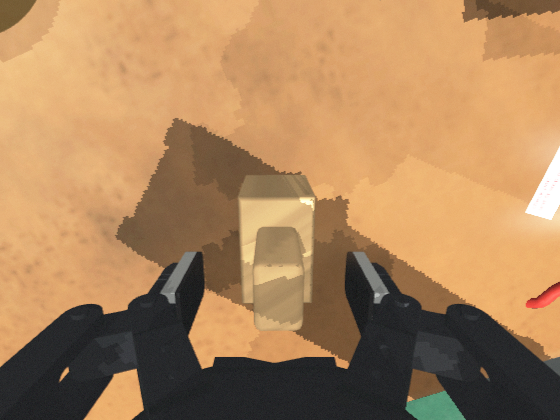

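Request:
send_rows(
  grip=[255,255,255,255,255],
  offset=[
    [0,0.5,-0.5],
    [0,0.5,-0.5],
    [0,0.5,-0.5],
    [0,0.5,-0.5],
    [0,0.5,-0.5],
  ],
  twist=[0,0,0,0,0],
)

```text
clock: 13.57
position: [0.4709, 0.3127, 0.0403]
ee_rot: [-0.694, 0.131, 0.697, 0.128]
ft_force: [-1.0, -2.1, 7.1]
grip_width: 0.224
```

Run:
```python
from h import *
o=monitor.get_obs(); print(T()[:3,3].round(4),o['ft_force'].round(1),o['grip_width'])
p,d=viewer.camera('wrist'); cv2.imwrite('pics/b4.png',p)
# arc pivot
for pv in (-27,):
  for a in (3,6,9,12,15,19,23,27,31,34,36):
    r=np.radians(a); v=np.array([-pv,90.]); print(a,round(v[0]*np.cos(r)-v[1]*np.sin(r)+pv,1), round(v[0]*np.sin(r)+v[1]*np.cos(r)-90,1))
```

```text
[0.4709 0.3127 0.0403] [-1.  -2.1  7.1] 0.2242180784689762
3 -4.7 1.3
6 -9.6 2.3
9 -14.4 3.1
12 -19.3 3.6
15 -24.2 3.9
19 -30.8 3.9
23 -37.3 3.4
27 -43.8 2.4
31 -50.2 1.1
34 -54.9 -0.3
36 -58.1 -1.3
```

View pics/b4.png

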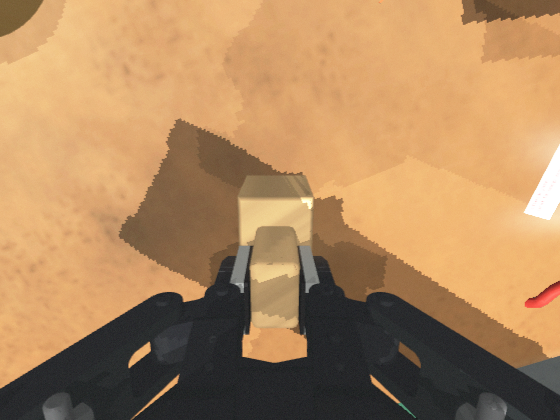

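The block's tab is gripped (19 mm), with the pads at (240,270) and (312,270). Same tilt about its robot-side bottom edge.

Request:
send_rows(
  grip=[255,255,255,255,255],
  offset=[
    [0.2,0,4.7],
    [-0.5,0,9.6],
    [-1.3,0,14.4],
    [-1.8,0,19.3],
    [-2,0,24.2],
  ],
  twist=[0,0,0,0,0],
)

```text
clock: 14.03
position: [0.4475, 0.3217, 0.0415]
ee_rot: [-0.693, 0.131, 0.697, 0.127]
ft_force: [-0.2, -1.4, -1.3]
grip_width: 0.23
```

Request:
send_rows(
  grip=[255,255,255,255,255],
  offset=[
    [0,0,7.5],
    [0.7,0,15],
    [1.7,0,22],
    [3,0,29],
    [5.8,0,36],
  ],
  twist=[0,0,0,0,0],
)

```text
clock: 14.45
position: [0.4199, 0.3339, 0.0403]
ee_rot: [0.696, -0.131, -0.694, -0.13]
ft_force: [6.8, -14.2, 56.1]
grip_width: 0.226
```

```bash
python3 slat.py block b5;python3 - <<'E'
import cv2
p=cv2.imread('pics/b5_side.png'); cv2.imwrite('pics/b5c.png',cv2.resize(p[120:270,130:290],None,fx=4,fy=4))
E
```

```text
[0.4199 0.3339 0.0403] [  6.8 -14.2  56.1] 0.22605608892880197
wrist 10099
side 470
block tool-frame c mm [-14.    0.   -2.1] tilt deg 5.2 yaw 0.1 cost mm 0.91
 world c [0.4218 0.3331 0.0543] z axis [-0.087  0.035  0.996] y axis [ 0.363  0.932 -0.001]
```

View pics/b5c.png

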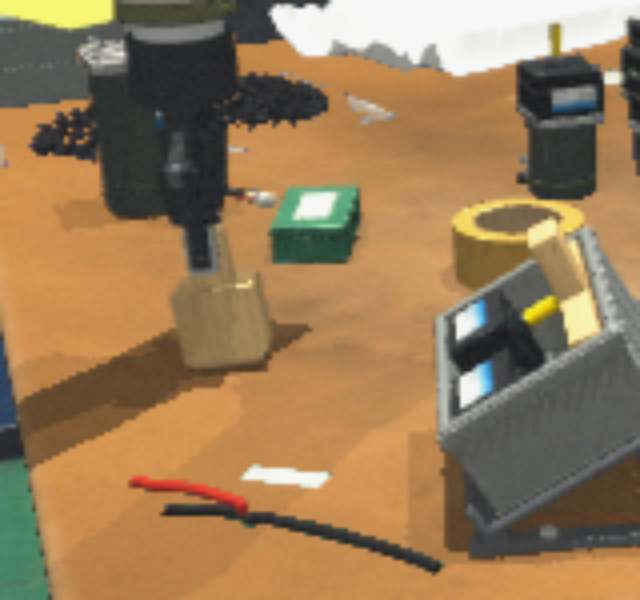

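The block mostly slid (only 5° of tilt) while pressing with 56 N, because its base is wide. I'll lift, bring it back forward, lower the grip force so it pivots more easily in the pads, and retry with a controlled preload.

Request:
send_rows(
  grip=[255,255,255,255,255],
  offset=[
    [-12,0,-10],
    [-25,0,-35],
    [-25,0,-60],
    [-14,0,-60],
    [-4.5,0,-60],
  ],
  twist=[0,0,0,0,0],
)

```text
clock: 14.97
position: [0.4716, 0.3122, 0.0399]
ee_rot: [-0.694, 0.132, 0.696, 0.128]
ft_force: [-0.2, -16.8, 73.9]
grip_width: 0.223
```

Request:
send_rows(
  grip=[255,255,255,255,255],
  offset=[
    [0,0,0],
    [0,0,0],
    [-0.6,0,4],
    [-1.3,0,8],
    [-1.6,0,12],
  ],
  twist=[0,0,0,0,0],
  newtons=20,
)

```text
clock: 15.38
position: [0.4572, 0.3176, 0.0406]
ee_rot: [-0.693, 0.131, 0.698, 0.127]
ft_force: [0.3, 0.4, -1.8]
grip_width: 0.227
```

```bash
python3 slat.py block b6
```

```text
[0.4572 0.3176 0.0406] [ 0.3  0.4 -1.8] 0.2268233320478697
wrist 10160
side 471
block tool-frame c mm [-14.8  -0.8  -2.3] tilt deg 4.9 yaw 0.2 cost mm 0.87
 world c [0.4598 0.3176 0.0554] z axis [-0.072  0.037  0.997] y axis [ 0.362  0.932 -0.008]
```

Request:
send_rows(
  grip=[255,255,255,255,255],
  offset=[
    [1.5,0,0],
    [3,0,0],
    [3,0,0],
    [3,0,3],
    [3,0,6],
  ],
  twist=[0,0,0,0,0],
)

```text
clock: 15.9
position: [0.4552, 0.3192, 0.0394]
ee_rot: [-0.694, 0.131, 0.696, 0.128]
ft_force: [-0.4, 0.5, 1.6]
grip_width: 0.226
```

```bash
python3 slat.py block b7
```

```text
[0.4552 0.3192 0.0394] [-0.4  0.5  1.6] 0.22562299115890655
wrist 10047
side 458
block tool-frame c mm [-14.8  -0.6  -1.9] tilt deg 4.5 yaw 0.1 cost mm 0.89
 world c [0.4572 0.3191 0.0542] z axis [-0.069  0.032  0.997] y axis [ 0.362  0.932 -0.005]
```

Request:
send_rows(
  grip=[255,255,255,255,255],
  offset=[
    [3.5,0,1],
    [3,0,5],
    [2.5,0,9],
    [2.2,0,13],
    [2,0,17],
  ],
  twist=[0,0,0,0,0],
)

```text
clock: 16.42
position: [0.4419, 0.3252, 0.0393]
ee_rot: [0.696, -0.131, -0.694, -0.129]
ft_force: [5.9, -6.0, 15.9]
grip_width: 0.226
```

```bash
python3 slat.py block b8
```

```text
[0.4419 0.3252 0.0393] [ 5.9 -6.  15.9] 0.22590352056315371
wrist 11530
side 500
block tool-frame c mm [-16.8  -0.6  -7.6] tilt deg 11.4 yaw -0.1 cost mm 0.93
 world c [0.4493 0.3229 0.056 ] z axis [-0.185  0.073  0.98 ] y axis [ 0.361  0.933 -0.002]
```

A 16 N preload is now tilting it (11°). I'll continue.

Request:
send_rows(
  grip=[255,255,255,255,255],
  offset=[
    [0,0,4.5],
    [0,0,9],
    [0,0,13.5],
    [0.5,0,18],
    [1,0,22],
  ],
  twist=[0,0,0,0,0],
)

```text
clock: 16.93
position: [0.4196, 0.3335, 0.037]
ee_rot: [-0.695, 0.131, 0.695, 0.129]
ft_force: [4.5, -0.9, 7.4]
grip_width: 0.228
```

```bash
python3 slat.py block b9
```

```text
[0.4196 0.3335 0.037 ] [ 4.5 -0.9  7.4] 0.22769440869288
wrist 14247
side 536
block tool-frame c mm [-20.7  -0.9 -17.2] tilt deg 24.0 yaw -0.1 cost mm 0.9
 world c [0.436  0.3283 0.0577] z axis [-0.378  0.149  0.914] y axis [ 0.36   0.933 -0.003]
```

Request:
send_rows(
  grip=[255,255,255,255,255],
  offset=[
    [0.7,0,4],
    [1.5,0,8],
    [2.5,0,12],
    [3.5,0,15],
    [3.5,0,15],
  ],
  twist=[0,0,0,0,0],
)

```text
clock: 17.45
position: [0.4047, 0.3392, 0.033]
ee_rot: [-0.694, 0.131, 0.696, 0.128]
ft_force: [2.9, -1.4, 7.3]
grip_width: 0.231
```

Request:
send_rows(
  grip=[255,255,255,255,255],
  offset=[
    [0,0,0],
    [0,0,0],
    [-30,0,0],
    [-70,0,0],
    [-110,0,0],
  ],
  twist=[0,0,0,0,0],
  newtons=60,
)

```text
clock: 17.87
position: [0.4031, 0.338, 0.1424]
ee_rot: [-0.693, 0.133, 0.697, 0.127]
ft_force: [1.9, 1.4, -1.9]
grip_width: 0.225
```

Request:
send_rows(
  grip=[255,255,255,255,255],
  offset=[
    [-25,0,0],
    [-50,0,0],
    [-75,0,0],
    [-90,0,0],
    [-90,0,0],
  ],
  twist=[0,0,0,0,0],
)

```text
clock: 18.28
position: [0.4051, 0.3408, 0.2346]
ee_rot: [-0.694, 0.13, 0.696, 0.128]
ft_force: [0.5, 0.1, -1.7]
grip_width: 0.23
```

```bash
python3 slat.py block b10
python3 - <<'E'
from h import *
import slat
c,a,p=slat.fitpiece('block',('wrist',))
planpiece(p[:3],[-.017,0,.160],np.pi/2-.281)
E
```

```text
[0.4051 0.3408 0.2346] [ 0.5  0.1 -1.7] 0.2298966277955627
wrist 15696
side 690
block tool-frame c mm [-22.5  -0.8 -23. ] tilt deg 31.9 yaw -0.2 cost mm 0.91
 world c [0.4269 0.3333 0.2569] z axis [-0.49   0.19   0.851] y axis [ 0.356  0.934 -0.003]
wrist 15711
block tool-frame c mm [-23.6   1.9 -23.3] tilt deg 32.0 yaw -0.0 cost mm 0.4
 world c [0.425 0.33  0.255] z axis [-0.489  0.194  0.85 ] y axis [ 0.359  0.933 -0.007]
offset [  67.3  212.3 -164.7] twist -5.0 tcp [0.4804 0.0819 0.1646] now [0.4035 0.3396 0.2308]
```

View pics/b10_wrist.png

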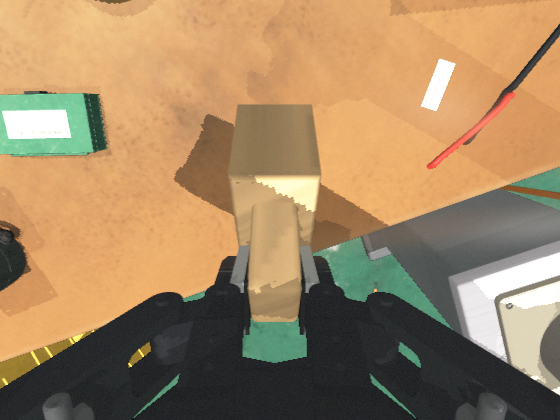

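The block is now tilted 32° (wanted 30) and firmly gripped. I'll carry it above its gap.

Request:
send_rows(
  grip=[255,255,255,255,255],
  offset=[
    [0,30,-25],
    [0,60,-50],
    [5,90,-75],
    [10,120,-100],
    [15,150,-120],
  ],
  twist=[-1,-2,-3,-4,-5],
)

```text
clock: 18.85
position: [0.462, 0.1539, 0.2161]
ee_rot: [-0.698, 0.101, 0.702, 0.096]
ft_force: [0.7, 1.1, -1.1]
grip_width: 0.229
```

Run:
```python
from h import *
viewer.camera('wrist');viewer.camera('wrist');
planpiece(np.array([-23,0.2,-23.2])/1000,[-.017,0,.150],np.pi/2-.281)
```

```text
offset [ 59.5  60.8 -41.8] twist -0.5 tcp [0.4849 0.0789 0.1566] now [0.4627 0.1495 0.2158]
```

Request:
send_rows(
  grip=[255,255,255,255,255],
  offset=[
    [10,20,-14],
    [20,40,-28],
    [35,61,-42],
    [50,61,-42],
    [59,61,-42],
  ],
  twist=[0,0,0,0,0],
)

```text
clock: 19.37
position: [0.484, 0.0842, 0.1564]
ee_rot: [-0.697, 0.103, 0.703, 0.097]
ft_force: [-0.9, 0.4, -1.4]
grip_width: 0.223
```

```bash
cat > chk.py <<'E'
from h import *
import slat,fit2,sys
viewer.camera('wrist')
c,a,p0=slat.fitpiece('block',('wrist',))
p,d=viewer.camera('wrist'); K,C=model('wrist'); P=cloud(d,K,C); b=p.astype(int); cv2.imwrite(f'pics/{sys.argv[1]}.png',p)
q=fit2.sel(P,d*((b[...,2]-b[...,0])<25)); l=fit2.local(TOTE,q); q=q[l[:,2]<.066]
r=fit2.fit(q[::5]); print('tote wrist',len(q),r.x.round(4),r.fun)
for nm,t in (('avg',TOTE),('wrist',tuple(r.x))):
    M=(R.from_euler('z',t[2])*R.from_euler('y',-np.pi/6)).as_matrix()
    print(nm,'block in tote',(M.T@(c-[t[0],t[1],.058])*1000).round(1),(M.T@a[:,2]).round(3),(M.T@a[:,1]).round(3))
# gear gap edges in tote frame
l=fit2.local(tuple(r.x),P[d>0]); bb=b[d>0]; g=l[(abs(l[:,2]-.06)<.004)&(l[:,0]<-.012)&(l[:,0]>-.05)&(bb.max(1)<110)&(abs(l[:,1])<.081)]
print('gear tops', len(g), 'inner edges', np.percentile(g[g[:,1]>0,1],[1,99]).round(4) if (g[:,1]>0).any() else None, np.percentile(g[g[:,1]<0,1],[1,99]).round(4) if (g[:,1]<0).any() else None)
o=monitor.get_obs(); print(T()[:3,3].round(4),o['ft_force'].round(1),o['clock'])
E
python3 chk.py c1
```

```text
wrist 15906
block tool-frame c mm [-25.7   0.6 -23.5] tilt deg 32.0 yaw 0.1 cost mm 0.49
 world c [0.5058 0.0784 0.1809] z axis [-0.501  0.154  0.852] y axis [ 0.279  0.96  -0.01 ]
tote wrist 27173 [ 0.5913  0.0482 -0.2772] 0.0011901390807286393
avg block in tote [-18.9   5.3 152.8] [-0.028  0.01   1.   ] [-0.003  1.    -0.01 ]
wrist block in tote [-16.9   5.6 151.7] [-0.028  0.012  1.   ] [ 0.     1.    -0.012]
gear tops 3205 inner edges [0.0256 0.08  ] [-0.0795 -0.0216]
[0.4842 0.0862 0.1579] [-0.2  0.4 -1.6] 19.5167
```

View pics/c1.png

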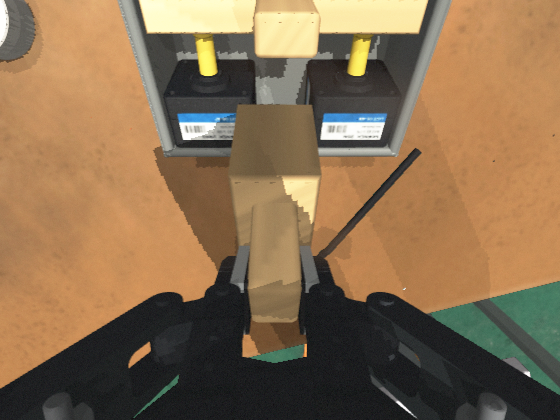

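The gap spans columns 255 to 309 (centre 282), while the block's foot is centred at 275, so it sits about 5 mm too far to the tote's +y. I'll correct that and come down to just above the gear tops.

Request:
send_rows(
  grip=[255,255,255,255,255],
  offset=[
    [0,5.5,0],
    [8,5.5,-4],
    [16,5.5,-9],
    [24,5.5,-14],
    [24,5.5,-14],
  ],
  twist=[0,0,0,0,0],
)

```text
clock: 19.93
position: [0.4968, 0.0768, 0.1342]
ee_rot: [-0.698, 0.101, 0.702, 0.096]
ft_force: [-0.0, -0.5, -2.0]
grip_width: 0.224
```

```bash
python3 chk.py c2
```

```text
wrist 19763
block tool-frame c mm [-24.7   0.9 -23.4] tilt deg 32.0 yaw -0.2 cost mm 1.98
 world c [0.5191 0.0694 0.1594] z axis [-0.504  0.15   0.851] y axis [ 0.273  0.962 -0.008]
tote wrist 31103 [ 0.5922  0.0474 -0.2786] 0.0007787761630486937
avg block in tote [-16.4   0.4 126.6] [-0.03   0.004  1.   ] [-0.008  1.    -0.004]
wrist block in tote [-15.4   1.  126. ] [-0.03   0.005  1.   ] [-0.006  1.    -0.006]
gear tops 3598 inner edges [0.0276 0.0797] [-0.0798 -0.0261]
[0.4969 0.0768 0.1354] [ 1.2  0.1 -1.7] 20.0833
```

View pics/c2.png

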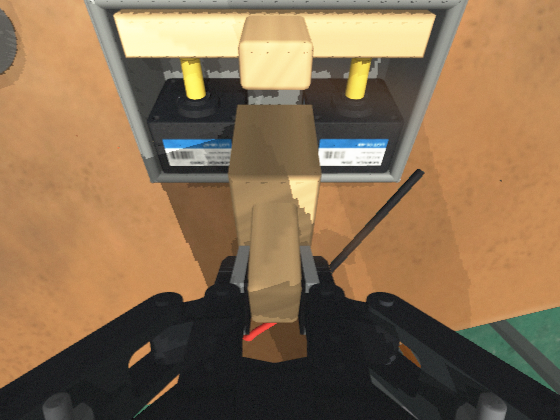

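The block's foot (235 to 318) is now centred over the gap (centre ≈ 275). Going down into it.

Request:
send_rows(
  grip=[255,255,255,255,255],
  offset=[
    [7,0.5,-4],
    [14,0.5,-8],
    [21,0.5,-12],
    [28,0.5,-16],
    [28,0.5,-16],
  ],
  twist=[0,0,0,0,0],
)

```text
clock: 20.5
position: [0.5117, 0.0718, 0.1064]
ee_rot: [-0.698, 0.101, 0.702, 0.096]
ft_force: [-0.5, -0.1, -0.2]
grip_width: 0.223
```

```bash
python3 chk.py c3
```

```text
wrist 32158
block tool-frame c mm [-24.6   1.  -23.3] tilt deg 31.9 yaw -0.2 cost mm 4.78
 world c [0.534  0.0644 0.1314] z axis [-0.502  0.149  0.852] y axis [ 0.273  0.962 -0.007]
tote wrist 44429 [ 0.5928  0.0472 -0.2808] 0.0008564238484848896
avg block in tote [-16.9  -0.3  94.5] [-0.028  0.004  1.   ] [-0.007  1.    -0.004]
wrist block in tote [-16.3   0.2  94.1] [-0.028  0.004  1.   ] [-0.007  1.    -0.004]
gear tops 4441 inner edges [0.0269 0.0793] [-0.0793 -0.0263]
[0.5119 0.0718 0.1073] [-0.9  0.  -1.6] 20.65
```

View pics/c3.png

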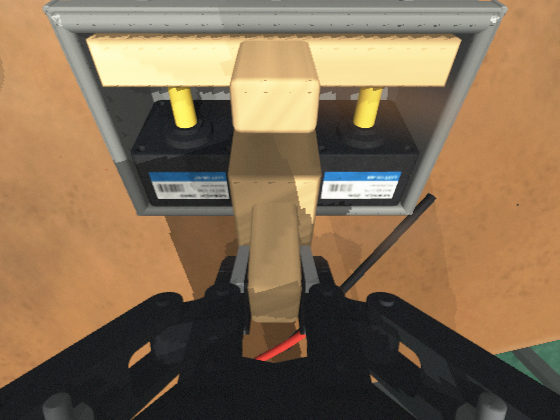

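Request:
send_rows(
  grip=[255,255,255,255,255],
  offset=[
    [7,0,-4],
    [14,0,-8],
    [21,0,-12],
    [28,0,-16],
    [32,0,-18.5],
  ],
  twist=[0,0,0,0,0],
)

```text
clock: 21.07
position: [0.5295, 0.066, 0.0735]
ee_rot: [-0.698, 0.101, 0.702, 0.097]
ft_force: [-0.1, -0.2, -2.3]
grip_width: 0.227
```

```bash
python3 chk.py c4
```

```text
wrist 43623
block tool-frame c mm [-52.7   6.4 -26.1] tilt deg 115.5 yaw -0.8 cost mm 5.12
 world c [0.5531 0.0527 0.1258] z axis [-0.874  0.236 -0.425] y axis [ 0.264  0.964 -0.008]
tote wrist 75862 [ 0.5932  0.047  -0.281 ] 0.0008882182907299422
avg block in tote [-1.  -6.2 78.9] [-0.996 -0.016  0.085] [-0.016  1.    -0.   ]
wrist block in tote [-0.8 -5.6 78.8] [-0.996 -0.016  0.085] [-0.016  1.    -0.   ]
gear tops 6543 inner edges [0.0207 0.0789] [-0.0788 -0.0209]
[0.5293 0.0657 0.0741] [ 0.2 -0.1 -1.1] 21.2167
```

View pics/c4.png

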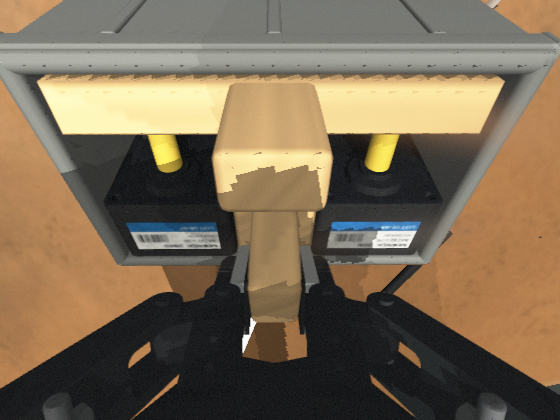

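The block is going in freely, with no contact force yet and an estimated 5 mm left. I'll push to the floor.

Request:
send_rows(
  grip=[255,255,255,255,255],
  offset=[
    [2,0,-1],
    [4,0,-2],
    [6,0,-3],
    [8,0,-4],
    [8,0,-4],
  ],
  twist=[0,0,0,0,0],
)

```text
clock: 21.63
position: [0.5338, 0.0654, 0.0707]
ee_rot: [-0.698, 0.1, 0.703, 0.098]
ft_force: [-27.7, 0.8, 62.4]
grip_width: 0.224
```

Run:
```python
from h import *
o=monitor.get_obs(); M=T(); c=M[:3,:3]@(np.array([-24.6,.6,-23.3])/1000)+M[:3,3]
Mt=(R.from_euler('z',TOTE[2])*R.from_euler('y',-np.pi/6)).as_matrix(); print((Mt.T@(c-[TOTE[0],TOTE[1],.058])*1000).round(1),M[:3,3].round(4),o['ft_force'].round(1))
```

```text
[-15.1   0.1  51.6] [0.5338 0.0654 0.0707] [-27.7   0.8  62.4]
```

The block is on the floor: z ≈ 51.6 with a firm stop at 68 N. I'll ease off, release and lift away.

Request:
send_rows(
  grip=[255,255,90,90,90],
  offset=[
    [-3,0,2],
    [-6,0,3],
    [-6,0,3],
    [-6,0,3],
    [-6,0,3],
  ],
  twist=[0,0,0,0,0],
)

```text
clock: 22.05
position: [0.5304, 0.0661, 0.0723]
ee_rot: [-0.698, 0.101, 0.702, 0.097]
ft_force: [-0.8, 0.5, -0.8]
grip_width: 0.638
```

Request:
send_rows(
  grip=[90,90,90,90,90],
  offset=[
    [-12,0,0],
    [-35,0,0],
    [-65,0,5],
    [-100,0,15],
    [-130,0,25],
  ],
  twist=[0,0,0,0,0],
)

```text
clock: 22.47
position: [0.5073, 0.0725, 0.2045]
ee_rot: [-0.698, 0.102, 0.702, 0.097]
ft_force: [-0.4, 1.5, 1.2]
grip_width: 0.645
```

Run:
```python
from h import *
o=monitor.get_obs(); print(T()[:3,3].round(4),o['ft_force'].round(1),o['grip_width'])
viewer.camera('wrist')
for n in('side','scene','wrist'):
    p,d=viewer.camera(n); K,C=model(n); cv2.imwrite(f'pics/e_{n}.png',p); np.savez(f'e_{n}.npz',p=p,d=d,K=K,C=C)
p=cv2.imread('pics/e_side.png'); cv2.imwrite('pics/e_sc.png',cv2.resize(p[120:270,180:340],None,fx=4,fy=4))
```

```text
[0.5073 0.0725 0.2045] [-0.4  1.5  1.2] 0.6452190918103315
```

View pics/e_sc.png

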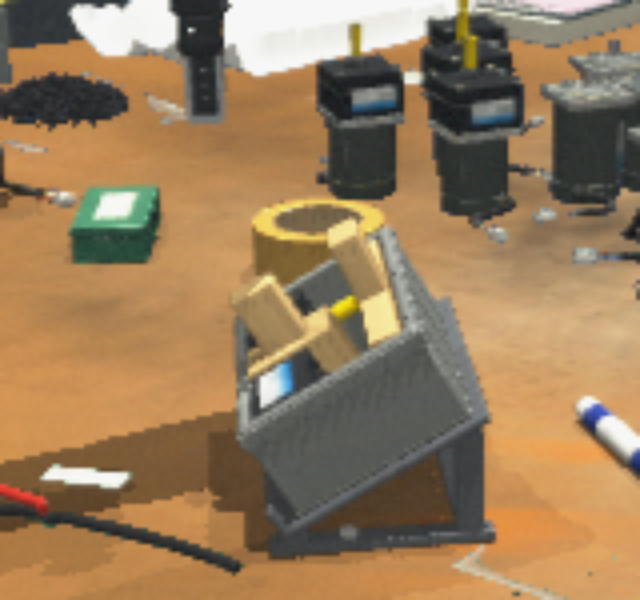

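View pics/e_wrist.png

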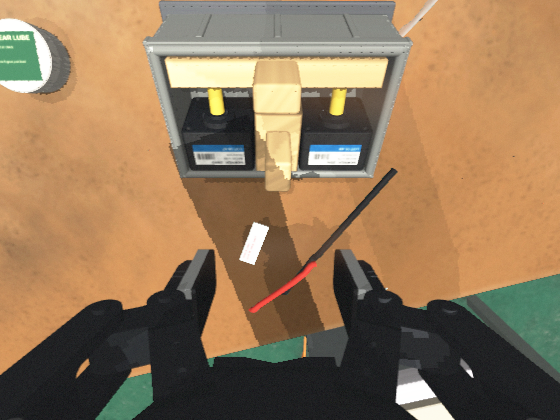

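In the side view both pieces sit in the tote. I'll measure their final poses from the cameras.

```bash
cat > final.py <<'E'
from h import *
import fit2,sys
from scipy.optimize import minimize
D={}
for n in ('scene','side','wrist'):
    viewer.camera(n) if n=='wrist' else None
    p,d=viewer.camera(n); K,C=model(n); D[n]=(p,cloud(d,K,C),d)
p,P,d=D['wrist']; b=p.astype(int)
q=fit2.sel(P,d*((b[...,2]-b[...,0])<25)); l=fit2.local(TOTE,q); q=q[l[:,2]<.066]
rt=fit2.fit(q[::5]); print('tote wrist',rt.x.round(4))
def sb(l,h,z0,z1):
    e=np.stack([abs(l[:,0])-h[0],abs(l[:,1])-h[1],np.maximum(l[:,2]-z1,z0-l[:,2])])
    return abs(np.linalg.norm(np.maximum(e,0),axis=0)+np.minimum(e.max(0),0))
for cams,t in ((('scene','side'),TOTE),(('wrist',),tuple(rt.x)),(('side',),(.5959,.0481,-.2877)),(('scene',),(.5939,.0476,-.2795))):
    W=[]
    for n in cams:
        p,P,d=D[n]; b=p.astype(int); m=(d>0)&(b[...,2]-b[...,0]>25)
        l=fit2.local(t,P[m]); l=l[(abs(l[:,0])<.075)&(abs(l[:,1])<.081)&(l[:,2]>.02)&(l[:,2]<.125)]; W.append(l)
    w=np.vstack(W)
    def cost(v):
        ds=[]
        for (x,y,z,rx,ry,rz),B,H in ((v[:6],(.03,.019),(.015,.010)),(v[6:],(.010,.078),(.010,.015))):
            Rm=R.from_rotvec([rx,ry,rz]).as_matrix(); k=(w-[x,y,z])@Rm
            ds+= [sb(k,B,-.052,.010),sb(k,H,.010,.052)]
        return np.minimum(np.min(ds,0),.006).mean()
    best=None
    for s in (0,.08):
        x0=np.array([-.017,0,.053,0,s,0, .040,0,.053,0,s,0]); sx=x0+np.vstack([np.zeros(12),np.diag([.005,.004,.005,.06,.08,.04]*2)])
        r=minimize(cost,x0,method='Nelder-Mead',options=dict(maxiter=6000,maxfev=8000,initial_simplex=sx,adaptive=True))
        if best is None or r.fun<best.fun: best=r
    v=best.x; print(cams,len(w),'cost mm',round(best.fun*1000,2)); 
    print('  block',(v[:3]*1000).round(1),v[3:6].round(3),' slat',(v[6:9]*1000).round(1),v[9:].round(3))
print(monitor.get_obs()['clock'])
E
python3 final.py
```

```text
tote wrist [ 0.5928  0.0467 -0.2813]
('scene', 'side') 2246 cost mm 1.48
  block [-19.3   0.1  51.5] [-0.02  -0.006 -0.004]  slat [39.   2.1 51.7] [-0.007  0.096  0.001]
('wrist',) 12521 cost mm 0.84
  block [-21.7  -0.1  52.6] [ 0.006 -0.001 -0.024]  slat [39.   0.6 52.8] [0.    0.085 0.   ]
('side',) 800 cost mm 1.23
  block [-20.9  -0.3  53. ] [ 0.004 -0.003 -0.029]  slat [39.6  1.5 53.1] [-0.001  0.087  0.007]
('scene',) 1449 cost mm 1.4
  block [-22.1  -0.6  51.2] [ 0.001  0.001 -0.02 ]  slat [38.6  0.7 51.6] [ 0.    0.09 -0.  ]
22.8667
```

Run:
```python
from h import *
import fit2
viewer.camera('wrist'); p,d=viewer.camera('wrist'); K,C=model('wrist'); P=cloud(d,K,C); b=p.astype(int)
l=fit2.local((.5928,.0467,-.2813),P[d>0]); bb=b[d>0]
for s in (1,-1):
    g=l[(l[:,0]<-.014)&(l[:,0]>-.048)&(s*l[:,1]>.025)&(s*l[:,1]<.078)&(l[:,2]>.045)&(l[:,2]<.075)&(bb[:,2]-bb[:,0]<25)]
    A=np.c_[g[:,:2],np.ones(len(g))]; k=np.linalg.lstsq(A,g[:,2],rcond=None)[0]; print('gear top',s,len(g),g[:,2].mean().round(4),'slopes',k[:2].round(3))
z=np.load('scene0.npz'); a=z['p']; p2=cv2.imread('pics/e_scene.png')
for nm,(x,y,w,h) in dict(tin=(155,218,35,34),tape=(88,232,56,50),marker=(232,170,46,24),bottle=(315,115,24,55)).items():
    A=a[y:y+h,x:x+w]; r=cv2.matchTemplate(p2,A,cv2.TM_CCOEFF_NORMED); _,v,_,loc=cv2.minMaxLoc(r); print(nm,round(v,3),(loc[0]-x,loc[1]-y))
o=monitor.get_obs(); print(o['ft_force'].round(1)); manip.hand_in()
```

```text
gear top 1 1929 0.0611 slopes [-0.007 -0.001]
gear top -1 1916 0.0609 slopes [-0.002  0.002]
tin 1.0 (0, 0)
tape 1.0 (0, 0)
marker 0.427 (44, 41)
bottle 0.979 (0, 0)
[ 0.4  0.2 -0.3]
the job is handed in; nothing more can be done
```

Both packing pieces are down on the tote's floor and released, and the job was handed in at about 23 s of the 61 s. I gripped each piece by its tab and tilted it about 30° in the jaws against the table edge of its foot. Then I lowered it along the tote's axis until it stopped firmly.

Last checks (camera measurements in the tote frame):

| Item | Measured | Required |
|---|---|---|
| Block | x ≈ -19 to -22, y ≈ 0, z ≈ 52 mm, tilt under 0.03 rad | x -30 to +4, y ±12, z 45 to 60 mm, 0.14 rad |
| Slat | x ≈ 39, y ≈ +1 to +2, z ≈ 52 mm, tilt ≈ 0.09 rad towards the far wall | x 32 to 48, y ±8, z 45 to 60 mm, 0.14 rad |
| Gearheads | tops at 61 mm and flat, so lying in place | centre z 22 to 40 mm, 0.14 rad |

- **Slat tilt:** the slat's lean is the tightest of these, about 0.05 rad inside its limit.
- **Bystanders:** the tin, tape roll and bottle match their starting pictures exactly. The marker's match failed (0.43), probably because the arm or its shadow covered it in that view. It looked untouched in the side view and the arm never went near it.
- **Fingertips:** the shut fingertips appeared about 35 mm above the reported TCP in all three cameras, unlike the description. My first slat grasp closed above the tab because of this, and I corrected for it from then on.
- **Block tilt:** the first attempt only slid the block along the table, so I repeated it with a lighter grip.

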